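Pack the portion boxes into the meal tray

TASK

Pack all three lidded portion boxes (green, orange and blue) into the maroon tray so that each one sits flat on the tray floor, lid up; they fit together only one way, and the blue one now stands in the others' way. Set them down rather than dropping them, and leave the mug and the sauce bottle standing where they are.

Things in the scene. Friction and masses are not known exactly. Their poses are not given: they have to be found in the camera images.
- tray: maroon tray, fixed. Inside 260 mm along its x, 132 mm along its y; floor 6 mm, wall tops 28 mm above the counter; walls 5 mm with a lip to 17 mm out. Origin: centre of its underside, z up. Its floor takes a grid of 4 x 2 squares of 64 mm pitch, which the three boxes fill with 4 mm gaps in one arrangement only (or that turned half round).
- long_box: green-lidded L-shaped box of four 60 mm squares at 64 mm pitch, 0.36 kg: long leg x -78..110, y -30..30 mm; fourth square at x -78..-18, y 34..94 mm, joined to the leg. 34 mm high; sides step in 3 mm towards the underside. Origin on the underside below the grip bar's middle, z up. Black grip bar along its x: 56 long, 14 thick, 34 to 66 mm above the underside. Starts on the counter.
- corner_box: orange-lidded L-shaped box of three 60 mm squares at 64 mm pitch, 0.28 kg: leg x -51.3..72.7, y -30..30 mm; third square at x -51.3..8.7, y 34..94 mm, joined to the leg. 34 mm high; sides step in 3 mm towards the underside. Origin on the underside below the grip bar's middle, z up. Black grip bar along its x: 56 long, 14 thick, 34 to 66 mm above the underside. Starts on the counter.
- small_box: blue-lidded square box, one 60 by 60 mm square, 0.12 kg. 34 mm high; sides step in 3 mm towards the underside. Origin on the underside below the grip bar's middle, z up. Black grip bar along its x: 56 long, 14 thick, 34 to 66 mm above the underside. Starts askew on the tray floor, blocking the other two.
- mug: white mug, 80 mm wide, 90 mm high, a bystander; origin at the centre of its foot
- sauce: yellow sauce bottle with red cap, 60 mm wide, 130 mm high, a bystander; origin at the centre of its foot
Not all that is in view belongs to the job. What is shaped like the corner_box but purple is not meant.

How it is judged:
By the outcome, as a careful person would: the job done as asked, in the order asked, and still so for the second after the job is handed in, with the robot touching nothing.
It also fails if it takes over 69 s, if anything falls off the work surface, if the arm or the gripper's body presses on something with over 40 N, if the wrist force passes 120 N, or if a joint passes its speed limit or range.

ROBOT

A 6-joint arm with a two-finger parallel gripper is mounted at the origin on the work surface. World frame = base frame: x ahead of the robot, y to its left, z up, the work surface at z = 0. Lengths are in m, angles in rad, forces in N, time in s.
With the tool pointing down it reaches from about 0.3 to 0.875 m from the base axis. Payload 6.4 kg.
Tool frame: the origin (TCP) lies midway between the tips of the shut fingers; the grasp point (between the pads) lies ctrl.grip_depth behind it (ctrl.grip_depth is the distance from the TCP to the grasp point, in m); x points along the fingers, y is the direction in which the jaws open and shut, and the axes are right-handed (so a half turn about x gives the same grasp; the last joint's range is limited). The gripper opens to 85 mm and grips with 20 to 120 N. Pads are 22 mm wide; open, the fingers measure 114 mm over their backs; the gripper's body (76 mm by 85 mm) begins 54 mm behind the grasp point. The pads swing forward as they close: fully open they stand 13 mm farther back than shut.
Start: joints at [-0.206, 0.181, 1.607, -0, 1.354, -0.206], TCP at [0.575, 0, 0.205] pointing down, gripper open.
Joint ranges: [-2.99, 2.99], [-0.89, 2.07], [0.3, 2.58], [-1.14, 4.28], [0, 2.63], [-3.12, 3.12]. Speed limits (rad/s): [2.57, 2.57, 3.01, 3.14, 3.14, 3.14].

INTERFACE

Orientations are given as a unit quaternion [w, x, y, z].
In Python, from bench import ctrl gives the robot as it stands.
- The arm moves only by the shell command python3 -m creep 'ROWS'. ROWS is text: rows parted by semicolons, each of 7 numbers parted by spaces: the opening, from 0 (shut) to 1 (fully open), then the shift along the tool's x, y, z in cm, then the turn, a rotation vector about the tool's x, y, z in rad. In form: claw x y z ax ay az; .... A call has 1 to 10 rows; each row shifts and turns the pose as measured when the row begins, along the tool's axes as they then stand; what a row does not reach is not made up. A row lasts 1/8 s, in which the tool goes at most 62.5 mm and 10.7 degrees, less where a joint would pass 70% of its speed; a pose out of reach is approached as far as the arm can. A call with a gripper value outside its range is refused whole. The fingers move at their own pace and stop on an object; the grip force is fixed at half the most. Time passes only in rows, so rows that do not move let the fingers close. It gives the time, the measured TCP pose, the force and the opening at its end, in the units of the state.
- ctrl.get_obs(): the state, without advancing time (a new reading comes with each control period).
- ctrl.camera(name): name is "scene" or "side" or "wrist"; returns (picture, depth): 384x512x3 uint8, blue, green, red; 384x512 float32, m along the optical axis (not along the pixel's ray), 0 where there is no reading.
- ctrl.calibration(name): a dict with "mtx" (3x3 intrinsics, pixels), "R" (3x3) and "t" (3): a world point X has camera coordinates R X + t; the wrist camera has in their place "tool_from_camera" (4x4, takes a point from camera to tool coordinates, whose origin is the TCP and whose axes are the tool frame's). Camera axes: x right, y down, z forward; pixel columns grow to the right and rows downward; lengths in m; the calibration is good to about 2 mm. The wrist camera is an equidistant fisheye: a pixel r from the principal point sees the ray r / f radians off the axis. A picture is of the moment at which its call begins: read the wrist's pose just before it. calibration takes no time and is no camera call.
- ctrl.hand_in(): hands the job in, once; it reports no verdict.
Trained networks look in the newest picture that a camera, given by its name, has taken for a name from the list of things; names that differ only in an ending like _2 or _b are one class to them, and where a whole thing is asked for, a point or a joint stands for the part that bears it (a point fixed in the world has none). Each returns a list of dicts, best first, with "confidence" (0 to 1); they miss things now and then, are a little off and sometimes report something else, mostly with a low value. They report only what shows in the picture. A call takes as long as a camera call. They do not tell look-alikes from the thing itself.
- ctrl.find_in(query, camera): "rect" ([left, top, right, bottom] in pixels, round what is visible of it).
The state is a dict: "time_s": time; "q": joint angles; "dq": joint speeds; "joint_efforts": joint torques, N m; "eef_pos": TCP position; "eef_rot": TCP orientation; "wrist_force": force on the tool from outside, world axes, zero at the start; "torque": the same for the moment, N m; "opening": opening from 0.0 (shut) to 1.0 (fully open).
Only numpy, scipy, OpenCV 4.12 (cv2) and the standard library are available. Lean on these libraries where they do the work, as an engineer would, in place of code of your own. Each camera call takes 0.05 s, during which the arm holds its last target.

## Working session

There is one attempt and no reset: what is moved stays moved. The work goes in short steps, Python scripts to look and compute and a shell command to move; the robot and the scene stay as the last step left them, time stands still between calls to the robot, and variables do not carry over. Pictures are saved under pics/ and viewed, and the job is handed in when it is done.

```bash
ls; mkdir -p pics; python3 - <<'E'
from bench import ctrl
import cv2, numpy as np
o=ctrl.get_obs(); print(o, ctrl.grip_depth)
for n in ["scene","side","wrist"]:
    p,d=ctrl.camera(n); cv2.imwrite(f"pics/{n}0.png",p); np.savez(f"/tmp/{n}0.npz",p=p,d=d)
    print(n,ctrl.calibration(n))
    if n!="wrist":
        for q in ["tray","long_box","corner_box","small_box","mug","sauce"]:
            print(q,ctrl.find_in(q,n)[:3])
E
```

```text
pics
{'time_s': 0.0, 'q': array([-2.06306753e-01,  1.81539502e-01,  1.60800854e+00, -2.09603825e-05,
        1.35379374e+00, -2.06272423e-01]), 'dq': array([-1.06316413e-03, -4.22610146e-04, -9.07541042e-05,  1.32650332e-04,
        4.34672976e-04, -1.21864572e-04]), 'joint_efforts': array([ 3.41415571e-04, -4.44869328e+01, -3.51340663e+01, -2.51131587e-04,
        9.11703974e-03,  3.43231875e-05]), 'eef_pos': array([5.74402571e-01, 1.31433545e-04, 2.03984800e-01]), 'eef_rot': array([ 0.49947874,  0.49966276,  0.50050598, -0.50035176]), 'wrist_force': array([-0.07851   , -0.20201987,  0.15590023]), 'torque': array([-0.01803402,  0.02975308,  0.00957802]), 'opening': 0.9969864941771907} 0.0187
scene {'mtx': array([[420.3707264 ,   0.        , 258.44442875],
       [  0.        , 420.3707264 , 195.68986655],
       [  0.        ,   0.        ,   1.        ]]), 'R': array([[-0.57815915,  0.81575351,  0.01667924],
       [ 0.63703545,  0.46407846, -0.61548112],
       [-0.50982137, -0.34522078, -0.78797512]]), 't': array([ 0.37625295, -0.29353473,  1.78975835])}
tray [{'rect': [238.7, 16
[... 1181 characters left out ...]
3], 'confidence': 0.18}]
small_box []
mug [{'rect': [284.7, 133.1, 309.6, 172.0], 'confidence': 0.63}]
sauce [{'rect': [299.9, 159.3, 318.1, 197.0], 'confidence': 0.86}]
wrist {'mtx': array([[297.31863964,   0.        , 256.1260786 ],
       [  0.        , 297.31863964, 191.81408346],
       [  0.        ,   0.        ,   1.        ]]), 'tool_from_camera': array([[ 1.00107200e-03, -2.73093426e-01,  9.61986995e-01,
        -1.68561826e-01],
       [ 9.99998878e-01,  1.34551640e-03, -6.58656714e-04,
        -9.67663865e-04],
       [-1.11449446e-03,  9.61986575e-01,  2.73094466e-01,
        -6.84712286e-02],
       [ 0.00000000e+00,  0.00000000e+00,  0.00000000e+00,
         1.00000000e+00]])}
```

View pics/scene0.png

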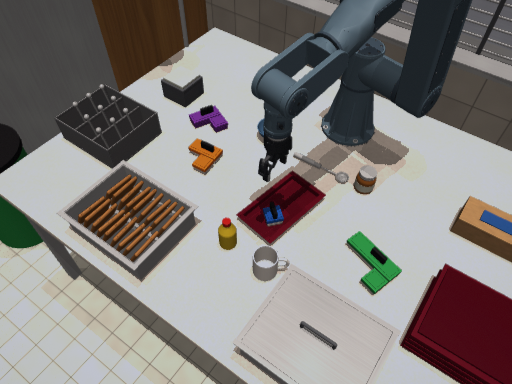

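View pics/side0.png

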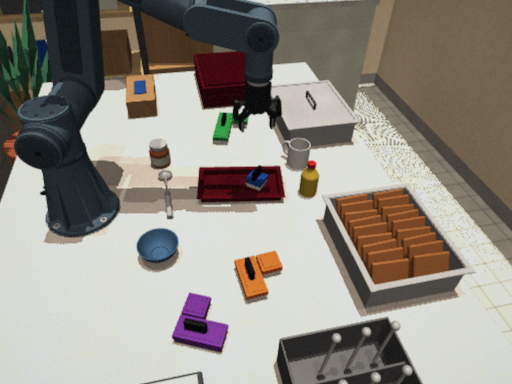

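View pics/wrist0.png

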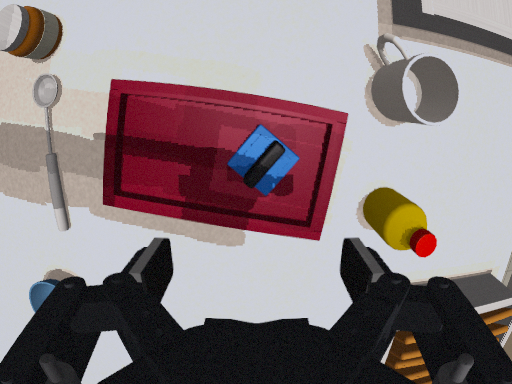

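The corner_box candidates are orange at scene (206,155) / side (258,275) and a purple decoy at scene (208,118) / side (200,320), which the network wrongly ranks first in the side view. By the description the orange one is right. Blue sits in the tray at scene (272,213) / wrist (263,158), and green is at scene (373,260). I'll check the choice in a close crop and build the measuring helper.

```bash
cat > h.py <<'E'
import numpy as np, cv2, json
from scipy.optimize import minimize
from scipy.spatial.transform import Rotation as Ro
from bench import ctrl
def Rq(q): return Ro.from_quat([q[1],q[2],q[3],q[0]]).as_matrix()
def grab(n,tag=None):
    o=ctrl.get_obs(); p,d=ctrl.camera(n); c=ctrl.calibration(n)
    if n=="wrist":
        T=np.eye(4);T[:3,:3]=Rq(o['eef_rot']);T[:3,3]=o['eef_pos']; M=T@c['tool_from_camera']
    else:
        M=np.eye(4);M[:3,:3]=c['R'].T;M[:3,3]=-c['R'].T@c['t']
    if tag: cv2.imwrite(f"pics/{tag}.png",p)
    return dict(n=n,p=p,d=d,M=M,K=c['mtx'],o=o)
def rays(g):
    h,w=g['d'].shape; u,v=np.meshgrid(np.arange(w),np.arange(h)); K=g['K']
    x=(u-K[0,2])/K[0,0]; y=(v-K[1,2])/K[1,1]
    if g['n']=="wrist":
        r=np.hypot(x,y)+1e-9; s=np.sin(r)/r; return np.dstack([x*s,y*s,np.cos(r)])
    return np.dstack([x,y,np.ones_like(x)])
def cloud(g):
    r=rays(g); z=g['d']
    P=r/np.maximum(r[...,2:],.05)*z[...,None]
    W=P@g['M'][:3,:3].T+g['M'][:3,3]; W[z<=0]=np.nan; return W
def onplane(g,zz):
    r=rays(g)@g['M'][:3,:3].T; o=g['M'][:3,3]; s=(zz-o[2])/r[...,2]; return o+r*s[...,None]
HUE={'long_box':(45,80),'corner_box':(3,22),'small_box':(95,125),'purple':(126,160),'tray':None}
def mask(g,name):
    H=cv2.cvtColor(g['p'],cv2.COLOR_BGR2HSV)
    if name=='tray':
        return ((H[...,0]>165)|(H[...,0]<6))&(H[...,1]>120)&(H[...,2]>30)
    a,b=HUE[name]; return (H[...,0]>=a)&(H[...,0]<=b)&(H[...,1]>130)&(H[...,2]>60)
RECT={'long_box':[(-78,110,-30,30),(-78,-18,30,94)],'corner_box':[(-51.3,72.7,-30,30),(-51.3,8.7,30,94)],'small_box':[(-30,30,-30,30)]}
def poly(name):
    R=RECT[name]; x0,x1,y0,y1=R[0]
    if len(R)==1: return np.array([(x0,y0),(x1,y0),(x1,y1),(x0,y1)],float)/1e3
    return np.array([(x0,y0),(x1,y0),(x1,y1),(R[1][1],y1),(R[1][1],94),(x0,94)],float)/1e3
def fit(XY,name,bar=None,w=None):
    """XY lid points (m), bar pts XY; fit pose x,y,yaw: soft outside penalty + coverage via grid"""
    S=1000.; c=XY.mean(0); n=240
    img=np.zeros((2*n,2*n),np.uint8)
    ij=np.round((XY-c)*S).astype(int)+n; ok=((ij>=0)&(ij<2*n)).all(1); img[ij[ok,1],ij[ok,0]]=1
    img=cv2.morphologyEx(img,cv2.MORPH_CLOSE,np.ones((17,17),np.uint8))
    k,lab,st,_=cv2.connectedComponentsWithStats(img); b=1+st[1:,4].argmax(); img=(lab==b).astype(np.float32)
    cs,_=cv2.findContours((img>0).astype(np.uint8),cv2.RETR_EXTERNAL,cv2.CHAIN_APPROX_NONE)
    full=np.zeros_like(img,np.uint8); cv2.drawContours(full,cs,-1,1,-1); full=cv2.GaussianBlur(full.astype(np.float32),(0,0),1)
    P=poly(name)
    def cost(v):
        q=(P@np.array([[np.cos(v[2]),np.sin(v[2])],[-np.sin(v[2]),np.cos(v[2])]])+v[:2]/1000)*S+n
        m=np.zeros_like(full,np.uint8); cv2.fillPoly(m,[np.round(q*16).astype(np.int32)],1,shift=4)
        m=cv2.GaussianBlur(m.astype(np.float32),(0,0),1)
        return np.abs(m-full).sum()
    best=None
    for a in np.arange(0,2*np.pi,np.pi/8):
        pc=np.mean([P.min(0),P.max(0)],0)*.85*1000; R=np.array([[np.cos(a),-np.sin(a)],[np.sin(a),np.cos(a)]])
        x0=np.r_[-(R@pc),a]
        r=minimize(cost,x0,method='Nelder-Mead',options=dict(initial_simplex=x0+np.array([[0,0,0],[15,0,0],[0,15,0],[0,0,.3]]),xatol=.02,fatol=.5))
        r=minimize(cost,r.x,method='Nelder-Mead',options=dict(initial_simplex=r.x+np.array([[0,0,0],[4,0,0],[0,4,0],[0,0,.06]]),xatol=.02,fatol=.5))
        if best is None or r.fun<best.fun: best=r
    v=best.x; return c+v[:2]/1000, np.degrees(v[2])%360, best.fun/max(full.sum(),1), full.sum()
def box(g,name,zl=.034):
    W=cloud(g); m=mask(g,name)&(np.abs(W[...,2]-zl)<.008)
    # exclude sides: normals via plane pts
    X=onplane(g,zl)[m][:,:2]
    return fit(X,name)
E
python3 - <<'E'
from h import *
s=dict(np.load('/tmp/side0.npz'));
cv2.imwrite('pics/crop0.png',cv2.resize(s['p'][230:360,160:300],None,fx=4,fy=4))
for n in ["scene","side"]:
    g=grab(n)
    W=cloud(g)
    for b in ["long_box","corner_box","small_box"]:
        m=mask(g,b); cn=0
        k,lab,st,_=cv2.connectedComponentsWithStats(m.astype(np.uint8))
        z=W[...,2]; 
        zl=.04 if b=='small_box' else .034
        mm=m&(np.abs(z-zl)<.01)
        print(n,b,m.sum(),mm.sum(), np.nanmedian(W[mm],0) if mm.any() else '')
g=grab("wrist"); W=cloud(g); print(np.isfinite(W).mean(), np.nanmedian(W[mask(g,'small_box')],0), np.nanpercentile(W[mask(g,'small_box')][:,2],[5,50,95]))
print(box(g,'small_box',.040))
m=mask(g,'tray'); print(m.sum(), np.nanpercentile(W[m],[1,50,99],axis=0))
E
```

```text
scene long_box 1754 1123 [0.54709243 0.39781569 0.03485646]
scene corner_box 8119 854 [ 0.48061334 -0.33526361  0.03467347]
scene small_box 553 193 [0.591362   0.01599752 0.04059054]
side long_box 342 325 [0.51898168 0.34179407 0.03482157]
side corner_box 13280 1452 [ 0.48868512 -0.35793548  0.03482646]
side small_box 408 169 [ 0.58089187 -0.00269511  0.03986163]
0.9882100423177084 [0.57926482 0.01236466 0.03994608] [0.03779391 0.03994608 0.0421179 ]
(array([0.58124719, 0.01080052]), np.float64(49.65032717281306), np.float64(0.07836542629714857), np.float32(3382.0002))
28211 [[ 0.38081133 -0.08161991  0.00393601]
 [ 0.51933794  0.01172258  0.00628778]
 [ 0.74500981  0.10274496  0.12878933]]
```

View pics/crop0.png

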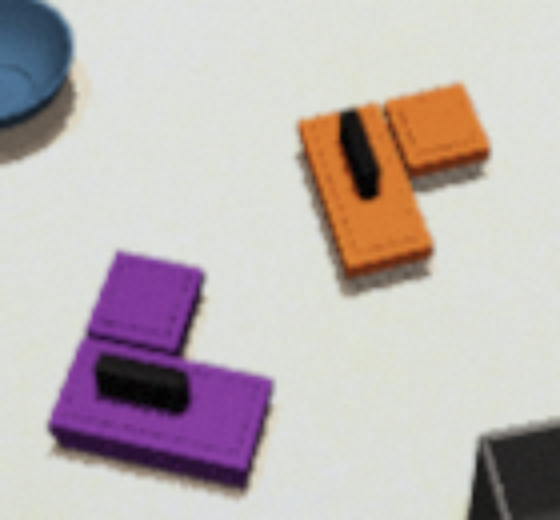

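The crop shows orange with its third square off to the right and purple as the separate decoy, so I choose orange. Next I measure the tray and get coarse poses for the other boxes.

```bash
cat >> h.py <<'E'
def tray(g,zz=.028):
    W=cloud(g); m=mask(g,'tray')&(W[...,2]>.018)&(W[...,2]<.036)&(np.abs(W[...,0]-.56)<.25)&(np.abs(W[...,1])<.2)
    X=(onplane(g,zz)[m][:,:2]*1000).astype(np.float32)
    # drop stray points
    lo,hi=np.percentile(X,[.0,100.],axis=0)
    r=cv2.minAreaRect(X); return r,X
E
python3 - <<'E'
from h import *
g=grab("wrist"); np.savez('/tmp/w1.npz',**{k:g[k] for k in('p','d','M','K')})
r,X=tray(g); print('wrist tray',r)
im=np.zeros((400,600,3),np.uint8); ij=np.round((X-[350,-150])*1.2).astype(int)
ok=(ij[:,0]>=0)&(ij[:,0]<600)&(ij[:,1]>=0)&(ij[:,1]<400); im[ij[ok,1],ij[ok,0]]=255; cv2.imwrite('pics/tr.png',im)
for n in ["scene","side"]:
    g=grab(n); print(n,tray(g)[0]); W=cloud(g)
    for b,c in [("long_box",(.53,.37)),("corner_box",(.48,-.345)),("small_box",(.58,.012))]:
        zl=.04 if b=='small_box' else .034
        m=mask(g,b)&(np.abs(W[...,2]-zl)<.008)&(np.hypot(W[...,0]-c[0],W[...,1]-c[1])<.16)
        print(n,b,fit(onplane(g,zl)[m][:,:2],b))
E
```

```text
wrist tray ((524.5753784179688, 10.372596740722656), (164.81178283691406, 292.3147888183594), 80.56997680664062)
scene ((527.1406860351562, 12.516754150390625), (164.00682067871094, 291.70147705078125), 80.4315185546875)
scene long_box (array([0.53164978, 0.38425131]), np.float64(252.07776733301276), np.float64(0.2347866669327186), np.float32(12431.0))
scene corner_box (array([ 0.48074868, -0.36752205]), np.float64(275.82158234566896), np.float64(0.25921972944321536), np.float32(9492.0))
scene small_box (array([0.58656934, 0.01559192]), np.float64(48.290536352053266), np.float64(0.5273281205775268), np.float32(2429.0))
side ((524.10498046875, 6.793243408203125), (161.64358520507812, 289.7772216796875), 80.55133056640625)
side long_box (array([0.52668975, 0.3707587 ]), np.float64(253.63721757003933), np.float64(0.8834322392683002), np.float32(8101.0))
side corner_box (array([ 0.47512675, -0.37600572]), np.float64(274.5015991675597), np.float64(0.04407884939581193), np.float32(11194.0))
side small_box (array([0.58194664, 0.00434836]), np.float64(54.42983818580533), np.float64(0.8833665632447942), np.float32(1993.0))
```

View pics/tr.png

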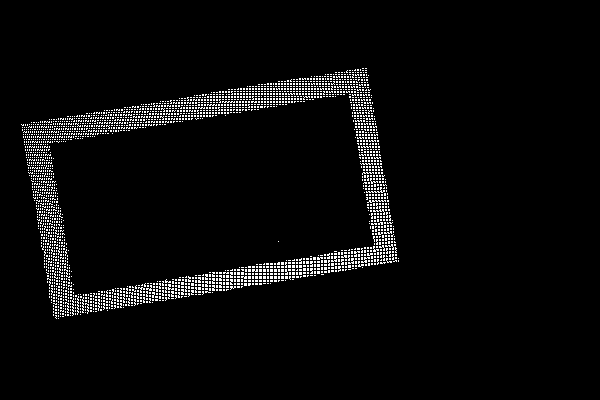

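```bash
cat >> h.py <<'E'
from scipy.spatial.transform import Slerp
def pose(o=None):
    o=o or ctrl.get_obs(); R=Rq(o['eef_rot']); return np.array(o['eef_pos']),R,np.degrees(np.arctan2(R[1,1],R[0,1]))
def Rdown(th):
    t=np.radians(th); y=np.array([np.cos(t),np.sin(t),0]); x=np.array([0,0,-1.]); return np.column_stack([x,y,np.cross(x,y)])
def plan(p,th,n,claw):
    p0,R0,t0=pose(); R1=Rdown(th); S=Slerp([0,1],Ro.from_matrix([R0,R1])); out=[]
    p=np.array(p)
    for i in range(n):
        a,b=i/n,(i+1)/n; Ra=S(a).as_matrix(); 
        d=Ra.T@((p-p0)/n)*100; w=Ro.from_matrix(Ra.T@S(b).as_matrix()).as_rotvec()
        out.append(' '.join([f'{claw:g}']+[f'{v:.2f}'.rstrip('0').rstrip('.') if abs(v)>=.005 else '0' for v in d]+[f'{v:.3f}'.rstrip('0').rstrip('.') if abs(v)>=.0005 else '0' for v in w]))
        
    print('dist',np.linalg.norm(p-p0)*100,'th',t0,'->',th); print('; '.join(out))
E
python3 - <<'E'
from h import *
d=dict(np.load('/tmp/w1.npz')); d['n']='wrist'; W=cloud(d)
H=cv2.cvtColor(d['p'],cv2.COLOR_BGR2HSV)
for nm,(u,v) in dict(mug=(440,105),sauce=(395,215),cap=(424,242)).items(): print(nm,W[v-2:v+3,u-2:u+3].reshape(-1,3).mean(0))
z=W[...,2]; reg=(W[...,0]>.6)
for nm,r in dict(mug=(365,35,465,130),sauce=(355,180,440,260)).items():
    a=W[r[1]:r[3],r[0]:r[2]].reshape(-1,3); a=a[a[:,2]>.03]; print(nm,np.percentile(a,[2,98],axis=0))
plan((.581,.011,.13),-40.3,6,.6)
E
```

```text
mug [0.79452306 0.08728137 0.0565466 ]
sauce [ 0.72960428 -0.04043239  0.08401599]
cap [ 0.74591879 -0.05404302  0.12906009]
mug [[0.71930205 0.06482152 0.03169728]
 [0.79799154 0.15647688 0.09007876]]
sauce [[ 0.61832893 -0.07701522  0.03472681]
 [ 0.76249809  0.01047923  0.26691203]]
dist 7.593137586032467 th -0.0023607767545166464 -> -40.3
0.6 1.25 0.1 -0.18 0.117 0 0; 0.6 1.25 0.08 -0.19 0.117 0 0; 0.6 1.25 0.05 -0.2 0.117 0 0; 0.6 1.25 0.03 -0.21 0.117 0 0; 0.6 1.25 0.01 -0.21 0.117 0 0; 0.6 1.25 -0.02 -0.21 0.117 0 0
```

```bash
python3 -m creep '0.6 1.25 0.1 -0.18 0.117 0 0; 0.6 1.25 0.08 -0.19 0.117 0 0; 0.6 1.25 0.05 -0.2 0.117 0 0; 0.6 1.25 0.03 -0.21 0.117 0 0; 0.6 1.25 0.01 -0.21 0.117 0 0; 0.6 1.25 -0.02 -0.21 0.117 0 0'
python3 - <<'E'
from h import *
print(pose()[0],pose()[2])
g=grab('wrist','w2'); print(box(g,'small_box',.040)); print(tray(g)[0])
print(pose()[0],pose()[2])
E
```

```text
time_s: 1.8
eef_pos: [0.5827, 0.0109, 0.1294]
eef_rot: [0.291, 0.646, 0.29, -0.644]
wrist_force: [0.1, -0.1, -0.2]
opening: 0.6
[0.58266353 0.01085039 0.1294011 ] -41.52194651502219
(array([0.58247384, 0.01125449]), np.float64(48.595090035318464), np.float64(0.05089736459027728), np.float32(3469.0))
((525.0724487304688, 10.351905822753906), (164.49935913085938, 291.97454833984375), 80.57644653320312)
[0.58151635 0.01124526 0.12740937] -41.78310049269245
```

View pics/w2.png

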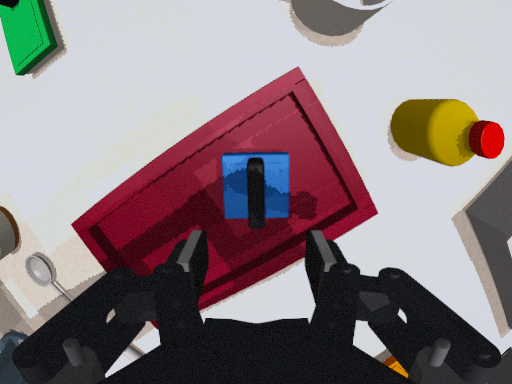

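Blue lid at (255,186), bar (256,192) midway between the fingers. Descending and gripping.

```bash
python3 -m creep '0.6 3 0.04 0 0 0 0; 0.6 3 0 0 0 0 0; 0.6 1.5 0 0 0 0 0; 0.6 0 0 0 0 0 0'
python3 - <<'E'
from h import *
print(pose()[0],pose()[2])
plan((.582,.0111,.046),-41.4,2,.6)
E
```

```text
time_s: 2.35
eef_pos: [0.583, 0.0108, 0.0519]
eef_rot: [0.291, 0.645, 0.29, -0.644]
wrist_force: [0.0, 0.1, 0.5]
opening: 0.601
[0.58304227 0.01075694 0.05189751] -41.43942271911043
dist 0.5998724221765565 th -41.43942271911043 -> -41.4
0.6 0.29 -0.05 0.02 0 -0.001 -0.001; 0.6 0.29 -0.05 0.02 0 -0.001 -0.001
```

```bash
python3 -m creep '0.6 0.5 -0.08 0.04 0 0 0; 0 0 0 0 0 0 0; 0 0 0 0 0 0 0; 0 0 0 0 0 0 0; 0 0 0 0 0 0 0'
python3 - <<'E'
from h import *
o=ctrl.get_obs();print(pose()[0],pose()[2],o['opening'],o['wrist_force'])
E
```

```text
time_s: 2.98
eef_pos: [0.5849, 0.0106, 0.0505]
eef_rot: [0.293, 0.647, 0.289, -0.642]
wrist_force: [-0.5, 0.5, -0.4]
opening: 0.001
[0.58492074 0.01055403 0.05046284] -41.38321173624158 0.001051519155256303 [-0.4553609   0.54234523 -0.3725097 ]
```

```bash
python3 - <<'E'
from h import *
g=grab('wrist','w3'); grab('side','s3'); a=cv2.imread('pics/s3.png'); cv2.imwrite('pics/s3c.png',cv2.resize(a[130:220,190:300],None,fx=5,fy=5))
print(box(g,'small_box',.040))
E
```

```text
(array([0.58350095, 0.01238863]), np.float64(49.626386308820486), np.float64(0.24274376015677593), np.float32(2971.0))
```

View pics/w3.png

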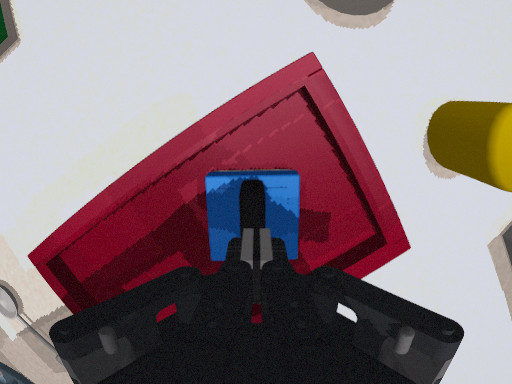

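View pics/s3c.png

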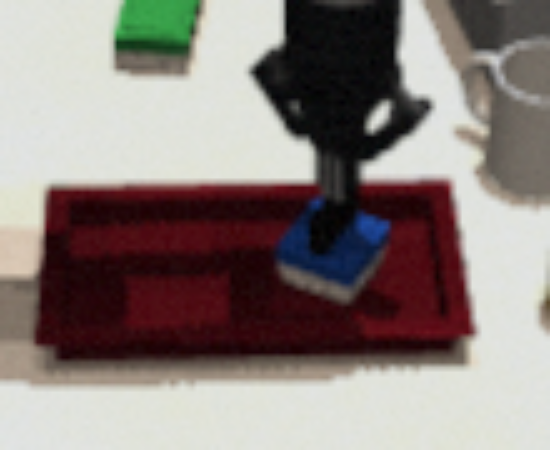

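```bash
python3 - <<'E'
from h import *
d=dict(np.load('/tmp/w1.npz')); d['n']='wrist'; W=cloud(d)
H=cv2.cvtColor(d['p'],cv2.COLOR_BGR2HSV)
m=(H[...,2]<50)&(np.hypot(W[...,0]-.582,W[...,1]-.011)<.03)&(W[...,2]>.045)
print('w1 bar',m.sum(),np.percentile(W[m],[2,25,50,75,98],axis=0))
g=grab('wrist'); W=cloud(g); 
for v in range(175,270,8): print(v,W[v,254].round(3),W[v,246].round(3),g['p'][v,254])
E
```

```text
w1 bar 14939 [[0.55405693 0.00797216 0.07082558]
 [0.5665933  0.01013071 0.3136503 ]
 [0.58071436 0.01355498 0.32206837]
 [0.59377701 0.01811007 0.32906546]
 [0.60893291 0.01958865 0.33488368]]
175 [0.602 0.032 0.039] [0.598 0.036 0.04 ] [149  73   1]
183 [0.601 0.031 0.054] [0.597 0.034 0.053] [21  7 22]
191 [0.6   0.031 0.068] [0.598 0.034 0.07 ] [15 18 17]
199 [0.598 0.028 0.072] [0.595 0.031 0.071] [17 14 19]
207 [0.595 0.025 0.072] [0.592 0.028 0.073] [20 15 16]
215 [0.592 0.021 0.07 ] [0.589 0.024 0.072] [17 17 18]
223 [0.589 0.018 0.071] [0.586 0.021 0.071] [16 13 16]
231 [0.59  0.019 0.084] [0.588 0.022 0.086] [10 13 13]
239 [0.59  0.019 0.094] [0.587 0.021 0.094] [28 24 25]
247 [0.589 0.018 0.1  ] [0.587 0.021 0.101] [19 12 18]
255 [0.59  0.019 0.11 ] [0.588 0.021 0.11 ] [12  4 12]
263 [0.589 0.018 0.114] [0.588 0.021 0.117] [25 15 25]
```

```bash
python3 - <<'E'
from h import *
c=ctrl.calibration('wrist'); T=np.linalg.inv(c['tool_from_camera']); K=c['mtx']
for x in (0,-.01,-.0187,-.03,-.05):
    for y in (0,.007):
        p=T@[x,y,0,1]; r=np.hypot(p[0],p[1]); a=np.arctan2(r,p[2]); print(x,y,K[0,2]+K[0,0]*a*p[0]/r,K[1,2]+K[1,1]*a*p[1]/r,p[2])
g=grab('wrist','w4'); cv2.imwrite('pics/w4c.png',cv2.resize(g['p'][160:290,190:330],None,fx=5,fy=4.5))
g=grab('scene'); cv2.imwrite('pics/sc4c.png',cv2.resize(g['p'][130:240,220:340],None,fx=5,fy=5))
print(ctrl.get_obs()['opening'])
E
```

```text
0 0 256.5412605938115 223.42127442787367 0.18075652146098564
0 0.007 268.00576867783985 223.4204367014389 0.18075218791883826
-0.01 0 256.54724997992173 229.87134655921017 0.17113865085273644
-0.01 0.007 268.63471958011087 229.86588578421149 0.17113431731058906
-0.0187 0 256.5528907061921 236.06900574048305 0.16277110342355963
-0.0187 0.007 269.23635424482165 236.0583025424957 0.16276676988141225
-0.03 0 256.56088064025204 245.06744951700082 0.15190290963623804
-0.03 0.007 270.10513977651135 245.04765641112093 0.15189857609409063
-0.05 0 256.57712131315 264.2531248759601 0.1326671684197396
-0.05 0.007 271.938638423908 264.2076314019895 0.13266283487759223
0.0006844184241287367
```

View pics/w4c.png

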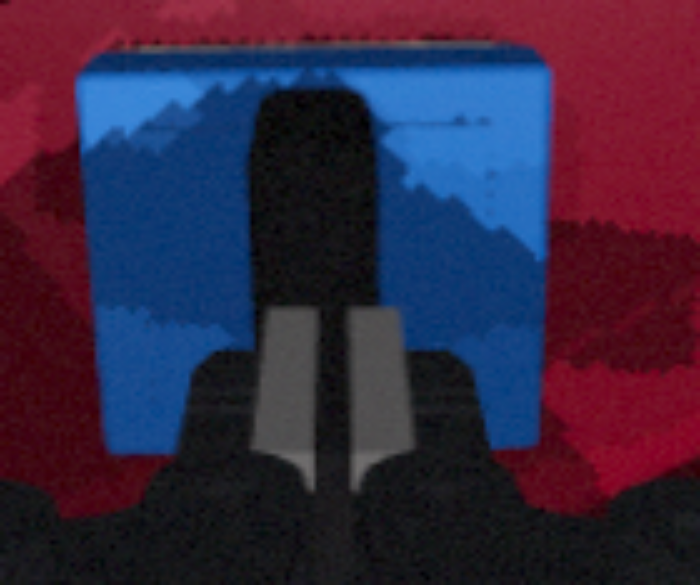

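View pics/sc4c.png

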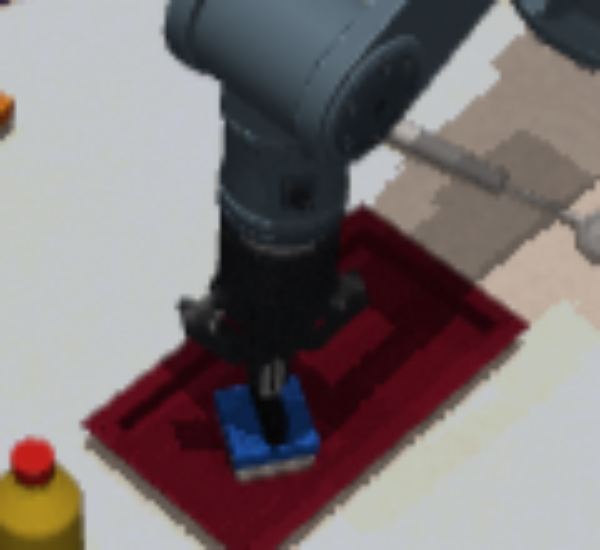

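The opening reads shut, and the pads at (257,245) look closed above the bar top. I'll lift and see what comes along.

```bash
python3 -m creep '0 -4 0 0 0 0 0; 0 -2 0 0 0 0 0; 0 0 0 0 0 0 0'
python3 - <<'E'
from h import *
print(pose()[0],ctrl.get_obs()['opening'],ctrl.get_obs()['wrist_force'])
g=grab('wrist','w5'); cv2.imwrite('pics/w5c.png',cv2.resize(g['p'][120:290,170:350],None,fx=4,fy=3.5)); W=cloud(g)
for v in range(196,270,8): print(v,[W[v,u,2].round(3) for u in (246,250,257,264,268)])
E
```

```text
time_s: 3.6
eef_pos: [0.5834, 0.0108, 0.1105]
eef_rot: [0.292, 0.646, 0.29, -0.643]
wrist_force: [-0.7, 0.2, -0.1]
opening: 0.002
[0.58337462 0.01075275 0.11048091] 0.00171367834602372 [-0.69690779  0.1923574  -0.08601755]
196 [np.float64(0.069), np.float64(0.072), np.float64(0.071), np.float64(0.069), np.float64(0.04)]
204 [np.float64(0.068), np.float64(0.072), np.float64(0.071), np.float64(0.069), np.float64(0.04)]
212 [np.float64(0.041), np.float64(0.071), np.float64(0.071), np.float64(0.069), np.float64(0.04)]
220 [np.float64(0.04), np.float64(0.072), np.float64(0.072), np.float64(0.068), np.float64(0.04)]
228 [np.float64(0.14), np.float64(0.141), np.float64(0.141), np.float64(0.14), np.float64(0.141)]
236 [np.float64(0.151), np.float64(0.15), np.float64(0.15), np.float64(0.15), np.float64(0.15)]
244 [np.float64(0.157), np.float64(0.159), np.float64(0.159), np.float64(0.159), np.float64(0.159)]
252 [np.float64(0.167), np.float64(0.168), np.float64(0.167), np.float64(0.168), np.float64(0.168)]
260 [np.float64(0.174), np.float64(0.174), np.float64(0.174), np.float64(0.174), np.float64(0.174)]
268 [np.float64(0.182), np.float64(0.182), np.float64(0.174), np.float64(0.181), np.float64(0.182)]
```

View pics/w5c.png

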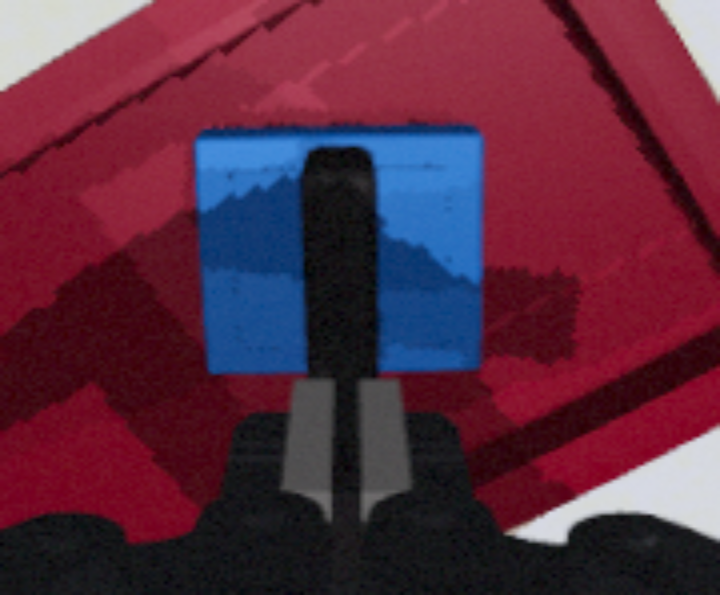

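Blue did not come along. The wrist depth puts the fingertips near z=0.137 while the reported TCP z is 0.1105. I'll check that against the side and scene cameras.

```bash
python3 - <<'E'
from h import *
p=pose()[0]; print(p)
for n in('side','scene'):
    g=grab(n,n+'6'); W=cloud(g)
    m=(np.hypot(W[...,0]-p[0],W[...,1]-p[1])<.035)&(W[...,2]>.045)
    z=np.sort(W[m][:,2]); print(n,m.sum(),np.histogram(z,bins=np.arange(.045,.2,.008)))
a=cv2.imread('pics/side6.png'); cv2.imwrite('pics/s6c.png',cv2.resize(a[110:220,190:310],None,fx=5,fy=5))
E
```

```text
[0.5828626  0.01083291 0.10961365]
side 783 (array([20, 17, 19, 39,  1,  0,  0,  0,  0,  0,  0,  4, 14, 16, 21, 15, 17,
       38, 46]), array([0.045, 0.053, 0.061, 0.069, 0.077, 0.085, 0.093, 0.101, 0.109,
       0.117, 0.125, 0.133, 0.141, 0.149, 0.157, 0.165, 0.173, 0.181,
       0.189, 0.197]))
scene 985 (array([20, 10, 17, 49,  1,  0,  0,  0,  0,  0,  0,  3,  9, 17, 17,  9, 14,
       34, 50]), array([0.045, 0.053, 0.061, 0.069, 0.077, 0.085, 0.093, 0.101, 0.109,
       0.117, 0.125, 0.133, 0.141, 0.149, 0.157, 0.165, 0.173, 0.181,
       0.189, 0.197]))
```

View pics/s6c.png

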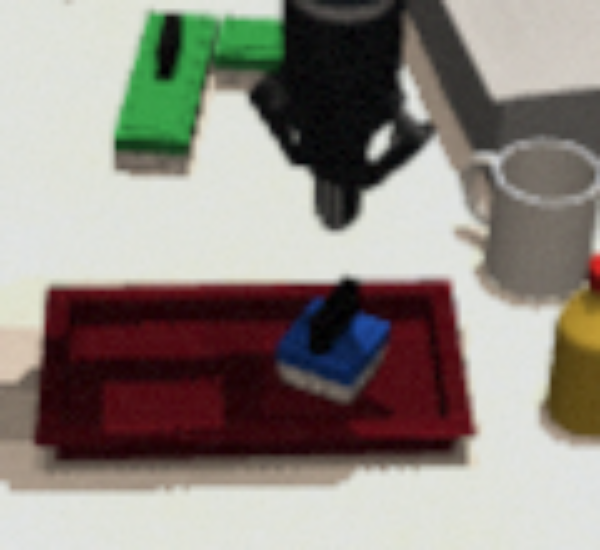

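All three cameras agree: the real fingertips sit about 26 mm behind the reported TCP, with no sideways error. So I go that much deeper, in guarded steps. The target is a reported z of about 0.021.

```bash
python3 -m creep '0.6 0 0 0 0 0 0; 0.6 0 0 0 0 0 0; 0.6 3 0 0 0 0 0; 0.6 2 0 0 0 0 0; 0.6 1.5 0 0 0 0 0; 0.6 0 0 0 0 0 0'
python3 - <<'E'
from h import *
o=ctrl.get_obs();print(pose()[0],pose()[2],o['opening'],o['wrist_force'])
plan((.582,.0111,.0215),-41.4,2,.6)
E
```

```text
time_s: 4.5
eef_pos: [0.5798, 0.0113, 0.0378]
eef_rot: [-0.29, -0.644, -0.292, 0.645]
wrist_force: [0.3, 0.3, 0.9]
opening: 0.6
[0.57978694 0.01132249 0.03784262] -41.404937922109696 0.600089544447153 [0.2989929  0.28587943 0.93772779]
dist 1.6493283218356383 th -41.404937922109696 -> -41.4
0.6 0.82 0.09 -0.07 0 0.001 0.001; 0.6 0.82 0.09 -0.07 0 0.001 0.001
```

```bash
python3 -m creep '0.6 0.8 0.1 -0.07 0 0 0; 0.6 0.6 0.1 -0.07 0 0 0; 0 0 0 0 0 0 0; 0 0 0 0 0 0 0; 0 0 0 0 0 0 0; 0 0 0 0 0 0 0'
python3 - <<'E'
from h import *
o=ctrl.get_obs();print(pose()[0],pose()[2],o['opening'],o['wrist_force'])
plan((.582,.0111,.075),-41.4,3,0)
E
```

```text
time_s: 5.25
eef_pos: [0.5841, 0.0108, 0.0251]
eef_rot: [0.291, 0.645, 0.291, -0.644]
wrist_force: [-0.3, -0.5, -0.9]
opening: 0.146
[0.58406545 0.01076773 0.02506942] -41.39490935233078 0.14630343849550584 [-0.26500996 -0.54622401 -0.92100047]
dist 4.997438134651098 th -41.39490935233078 -> -41.4
0 -1.66 -0.06 0.04 0 0 0; 0 -1.66 -0.06 0.04 0 0 0; 0 -1.66 -0.06 0.04 0 0 0
```

Gripped, opening 0.146. Lifting and turning toward its cell.

```bash
python3 -m creep '0 -2.5 0 0 0 0 0; 0 -2 0 0 0 0 0; 0 0 0 0 0 0 0'
python3 - <<'E'
from h import *
o=ctrl.get_obs();print(pose()[0],pose()[2],o['opening'],o['wrist_force'])
plan((.5509,-.0264,.075),-99.43,8,0)
E
```

```text
time_s: 5.62
eef_pos: [0.5836, 0.0108, 0.0707]
eef_rot: [-0.291, -0.644, -0.291, 0.645]
wrist_force: [0.4, -0.2, -1.5]
opening: 0.146
[0.5835936  0.01084645 0.07074127] -41.39664931050728 0.14648936833035617 [ 0.43043433 -0.20395698 -1.48642474]
dist 4.974239469217097 th -41.39664931050728 -> -99.43
0 -0.05 0 0.62 0.127 0 0; 0 -0.05 0.08 0.61 0.127 0 0; 0 -0.05 0.16 0.6 0.127 0 0; 0 -0.05 0.23 0.57 0.127 0 0; 0 -0.05 0.3 0.54 0.127 0 0; 0 -0.05 0.37 0.5 0.127 0 0; 0 -0.05 0.43 0.45 0.127 0 0; 0 -0.05 0.48 0.39 0.127 0 0
```

```bash
python3 -m creep '0 -0.05 0 0.62 0.127 0 0; 0 -0.05 0.08 0.61 0.127 0 0; 0 -0.05 0.16 0.6 0.127 0 0; 0 -0.05 0.23 0.57 0.127 0 0; 0 -0.05 0.3 0.54 0.127 0 0; 0 -0.05 0.37 0.5 0.127 0 0; 0 -0.05 0.43 0.45 0.127 0 0; 0 -0.05 0.48 0.39 0.127 0 0; 0 0 0 0 0 0 0; 0 0 0 0 0 0 0'
cat >> h.py <<'E'
def tfr(X,Y,tr):
    # world -> tray frame mm ; tr=(cx,cy,yawdeg) mm
    a=np.radians(tr[2]); d=np.array([X*1000-tr[0],Y*1000-tr[1]]); return np.array([np.cos(a)*d[0]+np.sin(a)*d[1],-np.sin(a)*d[0]+np.cos(a)*d[1]])
def trp(g):
    r,_=tray(g); (c,(w,h),a)=r; yaw=a-90 if h>w else a
    return c[0],c[1],yaw,w,h
def status(g,name,zl):
    b=box(g,name,zl); t=trp(g); f=tfr(b[0][0],b[0][1],t)
    print(name,b[0].round(4),'yaw',round(b[1],1),'cost',round(float(b[2]),3),'| tray',np.round(t,1),'| in tray',f.round(1),'rel yaw',round((b[1]-t[2])%360,1))
    return b,t,f
E
python3 - <<'E'
from h import *
o=ctrl.get_obs();print(pose()[0],pose()[2],o['opening'],o['wrist_force'])
g=grab('wrist','w7'); z=pose()[0][2]+.015; status(g,'small_box',z)
E
```

```text
time_s: 6.88
eef_pos: [0.5437, -0.0256, 0.0651]
eef_rot: [0.07, -0.699, 0.069, 0.708]
wrist_force: [0.2, -0.4, -0.9]
opening: 0.146
[ 0.54367096 -0.02556107  0.06510508] -101.31648836432218 0.14621888580275097 [ 0.18259187 -0.44924391 -0.88650706]
small_box [ 0.5535 -0.0287] yaw 79.0 cost 0.906 | tray [552.1   5.3  -9.5 164.5 236.9] | in tray [  6.9 -33.4] rel yaw 88.5
```

View pics/w7.png

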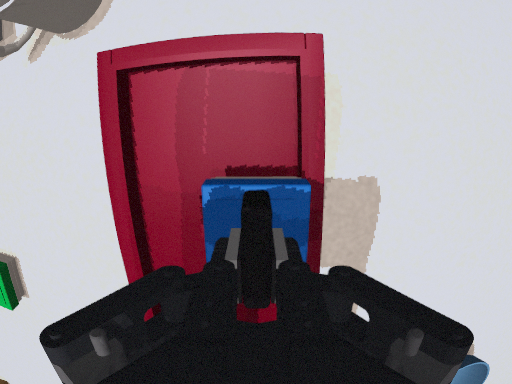

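```bash
python3 - <<'E'
from h import *
g=grab('wrist'); z=pose()[0][2]+.015
m=mask(g,'small_box'); P=onplane(g,z); p,R,th=pose(); L=(P[m]-p)@R  # tool coords
print('y',np.percentile(L[:,1],[1,50,99])*1000,'zmin',np.percentile(L[:,2],[0,1,3,5])*1000)
plan((.5523,-.0266,.034),-99.4,4,0)
E
```

```text
y [-28.16956895   2.56601001 232.30959425] zmin [-31.92807863 -31.82174107 -31.27303522 -30.72437341]
dist 3.241988298182797 th -101.35262953428925 -> -99.4
0 0.78 -0.02 -0.22 -0.009 0.003 0; 0 0.78 -0.01 -0.22 -0.009 0.003 0; 0 0.78 -0.01 -0.22 -0.009 0.003 0; 0 0.78 -0.01 -0.22 -0.009 0.003 0
```

```bash
python3 -m creep '0 0.78 -0.02 -0.2 -0.009 0.003 0; 0 0.78 -0.01 -0.2 -0.009 0 0; 0 0.6 -0.01 -0.2 -0.009 0 0; 0 0.4 -0.01 -0.2 -0.009 0 0; 0 0 0 0 0 0 0'
python3 - <<'E'
from h import *
o=ctrl.get_obs();print(pose()[0],pose()[2],o['opening'],o['wrist_force'])
plan((.5517,-.0266,.0255),-99.4,3,0)
E
```

```text
time_s: 7.6
eef_pos: [0.552, -0.0261, 0.037]
eef_rot: [0.056, -0.701, 0.055, 0.708]
wrist_force: [0.7, 0.1, -0.8]
opening: 0.146
[ 0.55195409 -0.02610314  0.0370166 ] -98.99842402872834 0.14565100161976172 [ 0.65541119  0.08279863 -0.81656097]
dist 1.1530115739437283 th -98.99842402872834 -> -99.4
0 0.38 0.02 0 0.002 0.003 0; 0 0.38 0.02 0 0.002 0.003 0; 0 0.38 0.02 0 0.002 0.003 0
```

```bash
python3 -m creep '0 0.4 0.05 0 0.006 0.003 0; 0 0.4 0 0 0 0 0; 0 0.2 0 0 0 0 0; 0 0 0 0 0 0 0'
python3 - <<'E'
from h import *
o=ctrl.get_obs();print(pose()[0],pose()[2],o['opening'],o['wrist_force'])
E
```

```text
time_s: 8.1
eef_pos: [0.552, -0.0267, 0.0267]
eef_rot: [0.058, -0.703, 0.057, 0.707]
wrist_force: [0.5, -0.3, -1.0]
opening: 0.147
[ 0.55196188 -0.02667936  0.02666809] -99.37531573618561 0.14710279707119372 [ 0.5208057  -0.29275371 -0.98545824]
```

```bash
python3 -m creep '0 0.2 0 0 0 0 0; 0 0 0 0 0 0 0'
python3 - <<'E'
from h import *
o=ctrl.get_obs();print(pose()[0],pose()[2],o['wrist_force'])
E
```

```text
time_s: 8.35
eef_pos: [0.5523, -0.0268, 0.0249]
eef_rot: [0.058, -0.703, 0.057, 0.707]
wrist_force: [0.4, 0.5, -1.0]
opening: 0.147
[ 0.55232845 -0.02677027  0.02494648] -99.37638869481309 [ 0.44821691  0.46811949 -0.95053282]
```

```bash
python3 -m creep '0 0.15 0 0 0 0 0; 0 0.1 0 0 0 0 0'
python3 - <<'E'
from h import *
o=ctrl.get_obs();print(pose()[0],pose()[2],o['wrist_force'])
g=grab('side'); cv2.imwrite('pics/s8c.png',cv2.resize(g['p'][130:220,190:300],None,fx=5,fy=5))
E
```

```text
time_s: 8.6
eef_pos: [0.5527, -0.0267, 0.0247]
eef_rot: [0.058, -0.703, 0.057, 0.707]
wrist_force: [-2.8, -0.1, 7.5]
opening: 0.144
[ 0.55267223 -0.02667123  0.02467312] -99.35062085613905 [-2.79535835 -0.06508548  7.5264171 ]
```

View pics/s8c.png

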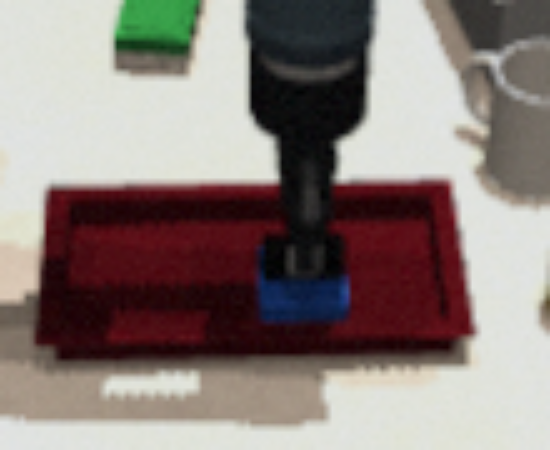

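Contact (7.5 N): blue is on the tray floor, at crop (305,285). Opening and rising, then checking its place.

```bash
python3 -m creep '0.5 0 0 0 0 0 0; 0.5 0 0 0 0 0 0; 0.5 0 0 0 0 0 0; 0.5 -3 0 0 0 0 0; 0.5 -5 0 0 0 0 0; 0.5 -5 0 0 0 0 0; 0.5 -4 0 0 0 0 0; 0.5 0 0 0 0 0 0'
python3 - <<'E'
from h import *
print(pose()[0],pose()[2])
g=grab('wrist','w9'); status(g,'small_box',.04)
g=grab('side'); status(g,'small_box',.04)
E
```

```text
time_s: 9.65
eef_pos: [0.553, -0.027, 0.1985]
eef_rot: [0.058, -0.702, 0.057, 0.707]
wrist_force: [0.8, 0.0, 0.4]
opening: 0.497
[ 0.55296427 -0.02697336  0.19849571] -99.36812406370144
small_box [ 0.5525 -0.028 ] yaw 352.7 cost 0.049 | tray [524.9   9.9  -9.4 164.8 292.3] | in tray [ 33.5 -32.9] rel yaw 2.1
small_box [ 0.5517 -0.0456] yaw 314.4 cost 1.343 | tray [524.1   6.8  -9.6 161.4 289.5] | in tray [ 36.  -47.1] rel yaw 324.0
```

View pics/w9.png

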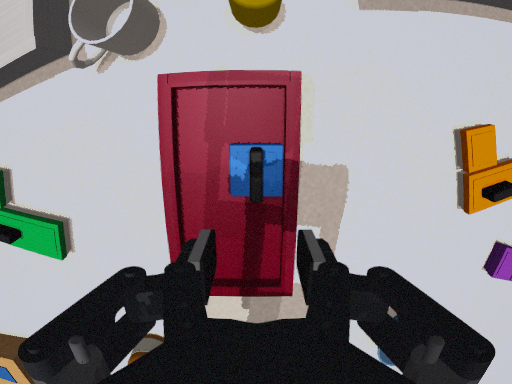

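Blue sits flat at (33.5, -32.9) mm in the tray, against a target of (32, -32), with about 1-2° of yaw error. That fits. Next is green.

```bash
python3 - <<'E'
from h import *
plan((.53,.36,.21),-18,10,.6)
E
```

```text
dist 38.723496334414435 th -99.37806593593766 -> -18
0.6 -0.14 -3.78 0.83 -0.142 0.001 0.001; 0.6 -0.14 -3.86 0.29 -0.142 0.001 0.001; 0.6 -0.15 -3.86 -0.26 -0.142 0.001 0.001; 0.6 -0.15 -3.79 -0.8 -0.142 0.001 0.001; 0.6 -0.15 -3.63 -1.33 -0.142 0.001 0.001; 0.6 -0.16 -3.41 -1.83 -0.142 0.001 0.001; 0.6 -0.16 -3.11 -2.3 -0.142 0.001 0.001; 0.6 -0.16 -2.76 -2.71 -0.142 0.001 0.001; 0.6 -0.16 -2.35 -3.08 -0.142 0.001 0.001; 0.6 -0.16 -1.89 -3.38 -0.142 0.001 0.001
```

```bash
python3 -m creep '0.6 -0.14 -3.78 0.83 -0.142 0 0; 0.6 -0.14 -3.86 0.29 -0.142 0 0; 0.6 -0.15 -3.86 -0.26 -0.142 0 0; 0.6 -0.15 -3.79 -0.8 -0.142 0 0; 0.6 -0.15 -3.63 -1.33 -0.142 0 0; 0.6 -0.16 -3.41 -1.83 -0.142 0 0; 0.6 -0.16 -3.11 -2.3 -0.142 0 0; 0.6 -0.16 -2.76 -2.71 -0.142 0 0; 0.6 -0.16 -2.35 -3.08 -0.142 0 0; 0.6 -0.16 -1.89 -3.38 -0.142 0 0'
python3 -m creep '0.6 0 0 0 0 0 0'
python3 - <<'E'
from h import *
print(pose()[0],pose()[2])
g=grab('wrist','w10'); print(box(g,'long_box',.034))
E
```

```text
time_s: 11.0
eef_pos: [0.5103, 0.3664, 0.1869]
eef_rot: [-0.416, -0.548, -0.437, 0.579]
wrist_force: [-0.2, -0.2, -0.8]
opening: 0.599
time_s: 11.12
eef_pos: [0.5083, 0.3682, 0.1842]
eef_rot: [-0.417, -0.546, -0.439, 0.579]
wrist_force: [-0.2, 0.4, -0.2]
opening: 0.604
[0.50829895 0.36822397 0.18422473] -15.559917898244182
(array([0.52689692, 0.38205831]), np.float64(252.96169929149318), np.float64(0.050281966453496335), np.float32(14601.0))
```

View pics/w10.png

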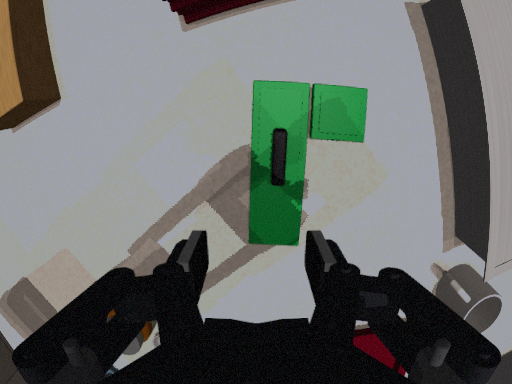

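Green lid fits at (278,160), bar (279,157).

```bash
python3 - <<'E'
from h import *
plan((.5269,.3821,.11),-17.04,3,.6)
E
```

```text
dist 7.766606525257185 th -15.710066408183316 -> -17.04
0.6 2.42 0.59 -0.71 0.008 0.007 0.018; 0.6 2.43 0.54 -0.7 0.008 0.007 0.018; 0.6 2.45 0.49 -0.68 0.008 0.007 0.018
```

```bash
python3 -m creep '0.6 2.42 0.59 -0.71 0.008 0.007 0.018; 0.6 2.43 0.54 -0.7 0.008 0.007 0.018; 0.6 2.45 0.49 -0.68 0.008 0.007 0.018; 0.6 0 0 0 0 0 0'
python3 - <<'E'
from h import *
print(pose()[0],pose()[2])
g=grab('wrist','w11'); b=box(g,'long_box',.034); print(b)
plan((b[0][0],b[0][1],.045),b[1]-270,3,.6)
E
```

```text
time_s: 11.68
eef_pos: [0.526, 0.3759, 0.1027]
eef_rot: [-0.418, -0.568, -0.417, 0.573]
wrist_force: [0.1, -0.8, 0.1]
opening: 0.595
[0.52596373 0.37585202 0.10274079] -17.679339543490897
(array([0.52672601, 0.38172878]), np.float64(252.97604643971295), np.float64(0.04359569844116734), np.float32(14699.0))
dist 5.956652982686604 th -17.6729410159893 -> -17.023953560287055
0.6 1.98 -0.06 -0.19 -0.004 0.002 0.001; 0.6 1.98 -0.06 -0.18 -0.004 0.002 0.001; 0.6 1.98 -0.06 -0.18 -0.004 0.002 0.001
```

```bash
python3 -m creep '0.6 2 -0.06 -0.2 -0.004 0.002 0; 0.6 2 -0.06 -0.2 -0.004 0.002 0; 0.6 1.6 -0.05 -0.2 -0.004 0 0; 0.6 0 0 0 0 0 0'
python3 - <<'E'
from h import *
print(pose()[0],pose()[2])
plan((.5267,.3818,.019),-17.02,4,.6)
E
```

```text
time_s: 12.22
eef_pos: [0.5279, 0.3817, 0.046]
eef_rot: [-0.42, -0.568, -0.421, 0.569]
wrist_force: [0.1, 0.4, -0.1]
opening: 0.599
[0.52794938 0.38168432 0.04603872] -17.050852817022907
dist 2.706781998504582 th -17.050852817022907 -> -17.02
0.6 0.68 -0.03 0.01 0 0 0; 0.6 0.68 -0.03 0.01 0 0 0; 0.6 0.68 -0.03 0.01 0 0 0; 0.6 0.68 -0.03 0.01 0 0 0
```

```bash
python3 -m creep '0.6 1 -0.05 0.02 0 0 0; 0.6 1 -0.03 0.02 0 0 0; 0.6 0.6 0 0 0 0 0; 0.6 0 0 0 0 0 0; 0 0 0 0 0 0 0; 0 0 0 0 0 0 0; 0 0 0 0 0 0 0; 0 0 0 0 0 0 0'
python3 - <<'E'
from h import *
o=ctrl.get_obs();print(pose()[0],pose()[2],o['opening'],o['wrist_force'])
g=grab('wrist'); print(box(g,'long_box',.034))
E
```

```text
time_s: 13.22
eef_pos: [0.5284, 0.3823, 0.0199]
eef_rot: [0.42, 0.57, 0.42, -0.568]
wrist_force: [1.4, 0.1, -1.9]
opening: 0.151
[0.52839085 0.38231475 0.0199437 ] -17.03860777514981 0.15067946743352625 [ 1.37872605  0.13166306 -1.85116003]
(array([0.52767587, 0.38196934]), np.float64(253.74018519871535), np.float64(0.8129158344214766), np.float32(8472.0))
```

Gripped (0.151). Lifting well clear, then over to the tray.

```bash
python3 -m creep '0 -2.5 0 0 0 0 0; 0 -4 0 0 0 0 0; 0 -5 0 0 0 0 0; 0 -4 0 0 0 0 0; 0 -1.5 0 0 0 0 0; 0 0 0 0 0 0 0'
python3 - <<'E'
from h import *
o=ctrl.get_obs();print(pose()[0],pose()[2],o['opening'],o['wrist_force'],o['torque'])
plan((.56,.15,.19),-80,8,0)
E
```

```text
time_s: 14.02
eef_pos: [0.5225, 0.3798, 0.1862]
eef_rot: [-0.419, -0.564, -0.422, 0.573]
wrist_force: [0.7, 0.1, -4.7]
opening: 0.148
[0.52249681 0.37977325 0.18620591] -17.039461210952453 0.14809951555218837 [ 0.68433657  0.06294219 -4.67339581] [ 0.01868469  0.04604018 -0.02457898]
dist 23.284464507240894 th -17.039461210952453 -> -80
0 -0.04 1.29 2.61 0.137 0.002 0.001; 0 -0.04 1.63 2.41 0.137 0.002 0.001; 0 -0.05 1.95 2.16 0.137 0.002 0.001; 0 -0.05 2.23 1.87 0.137 0.002 0.001; 0 -0.05 2.46 1.55 0.137 0.002 0.001; 0 -0.05 2.65 1.2 0.137 0.002 0.001; 0 -0.05 2.79 0.83 0.137 0.002 0.001; 0 -0.05 2.88 0.44 0.137 0.002 0.001
```

```bash
python3 -m creep '0 -0.04 1.29 2.61 0.137 0.002 0; 0 -0.04 1.63 2.41 0.137 0.002 0; 0 -0.05 1.95 2.16 0.137 0.002 0; 0 -0.05 2.23 1.87 0.137 0.002 0; 0 -0.05 2.46 1.55 0.137 0 0; 0 -0.05 2.65 1.2 0.137 0 0; 0 -0.05 2.79 0.83 0.137 0 0; 0 -0.05 2.88 0.44 0.137 0 0; 0 0 0 0 0 0 0'
python3 - <<'E'
from h import *
o=ctrl.get_obs();print(pose()[0],pose()[2],o['opening'],o['wrist_force'],o['torque'])
plan((.5788,.034,.14),-99.4,5,0)
E
```

```text
time_s: 15.15
eef_pos: [0.5437, 0.1401, 0.1633]
eef_rot: [-0.051, -0.688, -0.049, 0.722]
wrist_force: [1.0, 0.9, -5.7]
opening: 0.146
[0.54367546 0.14014536 0.16325649] -81.85702117510873 0.14648868458666708 [ 1.00418234  0.94387875 -5.66279018] [ 0.0823486  -0.05933833 -0.01538957]
dist 11.41991018320422 th -81.85702117510873 -> -99.4
0 0.44 2.2 -0.42 0.061 0.01 -0.001; 0 0.44 2.17 -0.55 0.061 0.01 -0.001; 0 0.45 2.14 -0.67 0.061 0.01 -0.001; 0 0.45 2.09 -0.8 0.061 0.01 -0.001; 0 0.46 2.04 -0.92 0.061 0.01 -0.001
```

```bash
python3 -m creep '0 0.3 2.2 -0.42 0.061 0.01 0; 0 0.3 2.17 -0.55 0.061 0.01 0; 0 0.3 2.14 -0.67 0.061 0.01 0; 0 0.3 2.09 -0.8 0.061 0.01 0; 0 0.3 2.04 -0.92 0.061 0.01 0; 0 0 0 0 0 0 0; 0 0 0 0 0 0 0'
python3 - <<'E'
from h import *
o=ctrl.get_obs();print(pose()[0],pose()[2],o['opening'],o['wrist_force'],o['torque'])
plan((.5788,.034,.1),-99.4,3,0)
g=grab('wrist','w12');g=grab('side'); cv2.imwrite('pics/s12c.png',cv2.resize(g['p'][100:220,180:310],None,fx=5,fy=5))
E
```

```text
time_s: 16.02
eef_pos: [0.5759, 0.0309, 0.139]
eef_rot: [0.06, -0.702, 0.063, 0.707]
wrist_force: [-0.2, -0.1, -4.0]
opening: 0.144
[0.57594594 0.03088745 0.13903111] -99.98626506335421 0.14428402486257813 [-0.17194908 -0.13909301 -4.04991816] [ 0.03327559 -0.04299262  0.00035564]
dist 3.925889605577082 th -99.98626506335421 -> -99.4
0 1.3 -0.12 -0.08 -0.003 0.002 -0.002; 0 1.3 -0.12 -0.08 -0.003 0.002 -0.002; 0 1.3 -0.12 -0.08 -0.003 0.002 -0.002
```

View pics/w12.png

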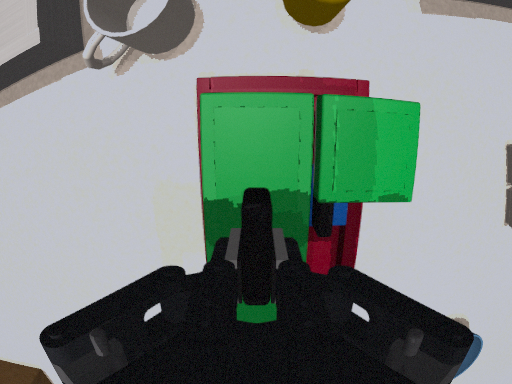

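View pics/s12c.png

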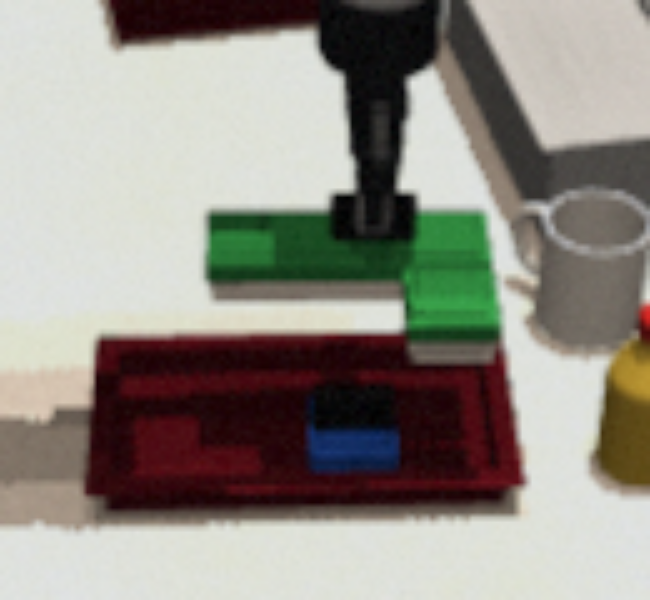

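Green is held above its place, long leg at (255,170) and fourth square at (368,150). I'll check the tilt and in-hand pose by depth.

```bash
cat >> h.py <<'E'
def inhand(g,name,rng=.2):
    """lid plane in tool coords and edges"""
    W=cloud(g); R=Rq(g['o']['eef_rot']); p=np.array(g['o']['eef_pos'])
    m=mask(g,name)&(np.hypot(W[...,0]-p[0],W[...,1]-p[1])<rng)&(np.abs(W[...,2]-p[2]-.014)<.02)
    m=cv2.erode(m.astype(np.uint8),np.ones((3,3)))>0
    A=W[m]; c=np.median(A,0); 
    for _ in range(3):
        X=np.c_[A[:,:2]-c[:2],np.ones(len(A))]; s,*_=np.linalg.lstsq(X,A[:,2],rcond=None); e=A[:,2]-X@s; A=A[np.abs(e)<max(.002,2*e.std())]
    ex=R[:,1][:2]; ez=R[:,2][:2]
    print('lid slope deg along tool y %.2f, tool z %.2f'%(np.degrees(s[:2]@ex),np.degrees(s[:2]@ez)),'lid z under tcp',s[:2]@(p[:2]-c[:2])+s[2]-p[2],len(A))
    return s
E
python3 - <<'E'
from h import *
g=grab('wrist'); inhand(g,'long_box')
o=g['o']; p=np.array(o['eef_pos']); R=Rq(o['eef_rot']); print(p)
zl=p[2]+.0145
m=mask(g,'long_box'); P=onplane(g,zl); L=((P-p)@R)*1000
# edges: scan rows of image
for v in (110,140,170,190):
    us=np.where(m[v])[0]; br=np.where(np.diff(us)>3)[0]
    segs=np.split(us,br+1); print(v,[(L[v,s[0],1:].round(1).tolist(),L[v,s[-1],1:].round(1).tolist()) for s in segs if len(s)>15])
for u in (225,280,350,390):
    vs=np.where(m[:,u])[0]; print(u,L[vs[0],u,1:].round(1),L[vs[-1],u,1:].round(1))
E
```

```text
lid slope deg along tool y 0.34, tool z 0.68 lid z under tcp 0.0145042183347254 23063
[0.57599457 0.03118477 0.13919515]
110 [([-28.0, -68.6], [30.4, -68.6]), ([33.0, -68.7], [93.3, -72.9])]
140 [([-27.8, -52.8], [30.8, -52.9]), ([34.6, -53.0], [93.3, -55.6])]
170 [([-27.8, -36.7], [30.3, -36.7]), ([34.7, -36.8], [93.3, -37.9])]
190 [([-27.8, -25.6], [-5.5, -25.6]), ([7.4, -25.6], [30.3, -25.6]), ([34.8, -25.6], [93.7, -25.7])]
225 [-14.9 -77. ] [-16.6   1.6]
280 [ 13.1 -77. ] [14.5 -4. ]
350 [ 50.3 -77.1] [ 53.9 -19.2]
390 [ 74.  -77.3] [ 79.4 -19. ]
```

```bash
python3 -m creep '0 1.1 -0.12 -0.09 -0.003 0.002 -0.002; 0 1.1 -0.12 -0.09 -0.003 0.002 -0.002; 0 1 -0.12 -0.09 -0.003 0.002 -0.002; 0 0 0 0 0 0 0'
python3 - <<'E'
from h import *
print(pose()[0],pose()[2])
plan((.5792,.0347,.1),-99.42,1,0)
E
```

```text
time_s: 16.68
eef_pos: [0.5785, 0.0361, 0.1043]
eef_rot: [0.058, -0.704, 0.056, 0.705]
wrist_force: [0.4, 0.5, -4.2]
opening: 0.147
[0.57853328 0.03609816 0.10428914] -99.24610961050682
dist 0.45602695708069896 th -99.24610961050682 -> -99.42
0 0.43 0.13 -0.09 0.003 0.002 0.002
```

```bash
python3 -m creep '0 0.3 0.13 -0.08 0.003 0.002 0.002; 0 0 0 0 0 0 0'
python3 - <<'E'
from h import *
print(pose()[0],pose()[2])
plan((.5792,.0347,.06),-99.42,4,0)
E
```

```text
time_s: 16.92
eef_pos: [0.5793, 0.0346, 0.1012]
eef_rot: [-0.058, 0.705, -0.058, -0.704]
wrist_force: [0.1, -0.4, -4.3]
opening: 0.151
[0.5793298  0.03456899 0.1011722 ] -99.42381000362032
dist 4.117261271141239 th -99.42381000362032 -> -99.42
0 1.03 0 0 0 0 0; 0 1.03 0 0 0 0 0; 0 1.03 0 0 0 0 0; 0 1.03 0 0 0 0 0
```

```bash
python3 -m creep '0 1 0 0 0 0 0; 0 1 0 0 0 0 0; 0 1 0 0 0 0 0; 0 0.8 0 0 0 0 0; 0 0 0 0 0 0 0'
python3 - <<'E'
from h import *
o=ctrl.get_obs(); print(pose()[0],pose()[2],o['wrist_force'])
plan((.5792,.0347,.045),-99.42,2,0)
g=grab('wrist','w13');g=grab('side'); cv2.imwrite('pics/s13c.png',cv2.resize(g['p'][100:220,180:310],None,fx=5,fy=5))
E
```

```text
time_s: 17.55
eef_pos: [0.5793, 0.0344, 0.0603]
eef_rot: [-0.058, 0.705, -0.058, -0.705]
wrist_force: [0.1, 0.7, -4.1]
opening: 0.145
[0.57926038 0.03439139 0.06034134] -99.44125022978811 [ 0.08367874  0.65627328 -4.1165694 ]
dist 1.5344563982379573 th -99.44125022978811 -> -99.42
0 0.77 -0.02 0.01 0 0 0; 0 0.77 -0.01 0.01 0 0 0
```

View pics/s13c.png

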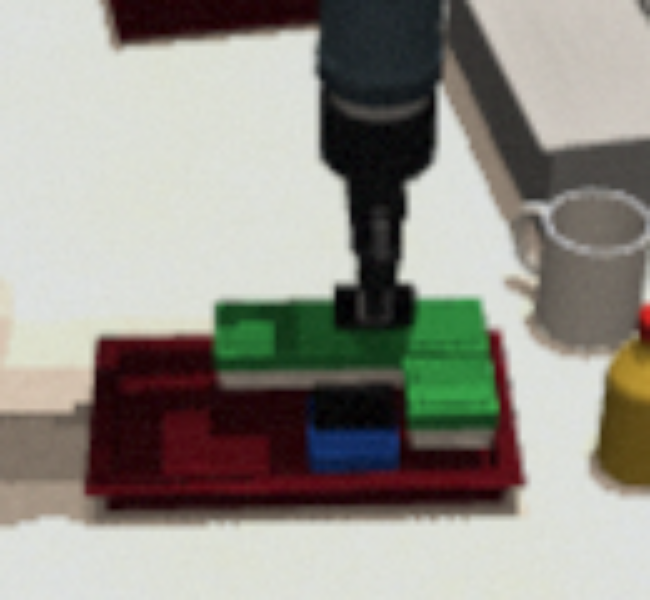

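View pics/w13.png

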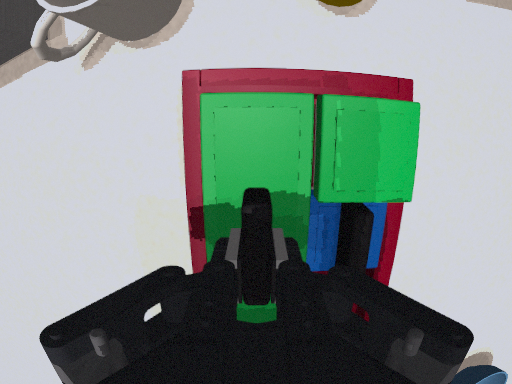

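Green hovers above its slot with blue beside it at (340,235). Lowering gently.

```bash
python3 -m creep '0 0.7 -0.02 0 0 0 0; 0 0.7 0 0 0 0 0; 0 0.6 0 0 0 0 0; 0 0.5 0 0 0 0 0; 0 0.3 0 0 0 0 0; 0 0 0 0 0 0 0'
python3 - <<'E'
from h import *
o=ctrl.get_obs(); print(pose()[0],pose()[2],o['wrist_force'],o['torque'])
E
```

```text
time_s: 18.4
eef_pos: [0.5808, 0.0344, 0.032]
eef_rot: [-0.058, 0.706, -0.058, -0.703]
wrist_force: [-0.5, -0.1, -4.4]
opening: 0.143
[0.58075782 0.03443541 0.03202261] -99.43709613079893 [-0.53560073 -0.08999308 -4.39393745] [ 0.02257219 -0.03661954 -0.06961168]
```

```bash
python3 - <<'E'
from h import *
print(pose()[1][:,0])
plan((.5795,.0346,.0275),-99.42,2,0)
E
```

```text
[ 3.50165837e-03 -9.60222886e-04 -9.99993408e-01]
dist 0.4697151720156406 th -99.43709613079893 -> -99.42
0 0.23 0 0.06 0 -0.002 0; 0 0.23 0 0.06 0 -0.002 0
```

```bash
python3 -m creep '0 0.23 0 0.07 0 -0.002 0; 0 0.23 0 0.07 0 -0.002 0; 0 0 0 0 0 0 0'
python3 - <<'E'
from h import *
o=ctrl.get_obs(); print(pose()[0],pose()[2],o['wrist_force'],o['torque'])
E
```

```text
time_s: 18.77
eef_pos: [0.5797, 0.0346, 0.0275]
eef_rot: [-0.058, 0.705, -0.058, -0.705]
wrist_force: [-0.5, 0.3, -4.6]
opening: 0.147
[0.57965447 0.0346184  0.02748967] -99.4377764783699 [-0.50080173  0.28553046 -4.64902162] [ 0.04274117 -0.00216594  0.02672702]
```

```bash
python3 -m creep '0 0.15 0 0 0 0 0; 0 0.15 0 0 0 0 0; 0 0 0 0 0 0 0'
```

```text
time_s: 19.15
eef_pos: [0.5802, 0.0346, 0.0261]
eef_rot: [-0.058, 0.705, -0.058, -0.704]
wrist_force: [-0.1, 0.6, -4.7]
opening: 0.15
```

```bash
python3 -m creep '0 0.1 0 0 0 0 0; 0 0 0 0 0 0 0'
```

```text
time_s: 19.4
eef_pos: [0.5805, 0.0345, 0.0259]
eef_rot: [-0.058, 0.705, -0.058, -0.704]
wrist_force: [-0.2, -0.2, -4.0]
opening: 0.147
```

```bash
python3 -m creep '0 0.22 0 0.05 0 0 0; 0 0 0 0 0 0 0'
```

```text
time_s: 19.65
eef_pos: [0.5808, 0.0345, 0.0261]
eef_rot: [-0.058, 0.706, -0.058, -0.704]
wrist_force: [0.2, -0.2, -5.6]
opening: 0.151
```

```bash
python3 -m creep '0 0.2 0 0.03 0 0 0; 0 0.05 0 0 0 0 0'
```

```text
time_s: 19.9
eef_pos: [0.581, 0.0345, 0.0259]
eef_rot: [-0.057, 0.706, -0.058, -0.704]
wrist_force: [-2.4, 0.1, 0.0]
opening: 0.151
```

Weight is taken at z=0.0259, which is exactly the grasp height plus the 6 mm floor. Releasing with a small opening and rising.

```bash
python3 -m creep '0.45 0 0 0 0 0 0; 0.45 0 0 0 0 0 0; 0.45 0 0 0 0 0 0; 0.45 -2 0 0 0 0 0; 0.45 -4 0 0 0 0 0; 0.45 -5 0 0 0 0 0; 0.45 -5 0 0 0 0 0; 0.45 0 0 0 0 0 0'
cat >> h.py <<'E'
def lidplane(g,name,c,r=.13,z=.04):
    W=cloud(g); m=mask(g,name)&(np.abs(W[...,2]-z)<.02)&(np.hypot(W[...,0]-c[0],W[...,1]-c[1])<r)
    m=cv2.erode(m.astype(np.uint8),np.ones((5,5)))>0; A=W[m]; X=np.c_[A[:,:2]-A[:,:2].mean(0),np.ones(len(A))]
    for _ in range(3):
        s,*_=np.linalg.lstsq(X,A[:,2],rcond=None); e=A[:,2]-X@s; k=np.abs(e)<max(.002,2*e.std()); A,X=A[k],X[k]
    print(name,'lid z %.4f tilt deg %.2f'%(s[2],np.degrees(np.hypot(*s[:2]))),len(A))
E
python3 - <<'E'
from h import *
print(pose()[0],pose()[2])
g=grab('wrist','w14'); 
for n in('long_box','small_box'):
    b,t,f=status(g,n,.04); lidplane(g,n,b[0])
E
```

```text
time_s: 20.9
eef_pos: [0.5825, 0.0343, 0.1965]
eef_rot: [-0.057, 0.708, -0.059, -0.701]
wrist_force: [0.6, -0.0, -0.2]
opening: 0.454
[0.58251088 0.03433951 0.19654324] -99.4023569701403
long_box [0.5805 0.0335] yaw 170.8 cost 0.034 | tray [524.9  10.2  -9.5 164.6 292.7] | in tray [51.  32.1] rel yaw 180.2
long_box lid z 0.0404 tilt deg 0.16 7524
small_box [ 0.5522 -0.0269] yaw 351.4 cost 0.451 | tray [524.9  10.2  -9.5 164.6 292.7] | in tray [ 33.1 -32.1] rel yaw 0.9
small_box lid z 0.0401 tilt deg 0.22 1115
```

View pics/w14.png

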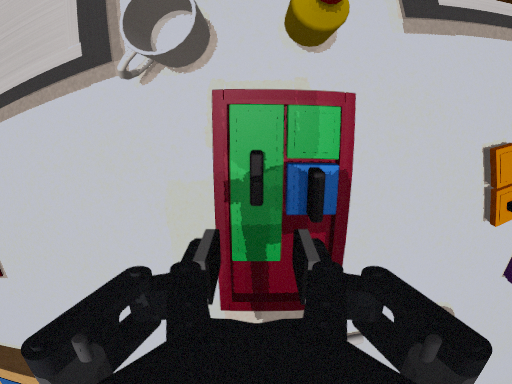

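Green is flat (lid z 0.0404) at (51, 32) mm with its yaw exact, about 3 mm toward the far wall, which leaves room. Blue reads (33, -32). Next is orange.

```bash
python3 - <<'E'
from h import *
print(ctrl.get_obs()['q'])
plan((.48,-.36,.2),-175,10,.6)
E
```

```text
[-1.43784177e-01  2.01670509e-01  1.60523741e+00 -1.03827361e-03
  1.32866467e+00  1.59139157e+00]
dist 40.73271871584986 th -99.40430995364561 -> -175
0.6 -0.06 4.06 0.35 0.132 -0.001 0; 0.6 -0.06 4.07 -0.19 0.132 -0.001 0; 0.6 -0.06 4.01 -0.72 0.132 -0.001 0; 0.6 -0.06 3.88 -1.24 0.132 -0.001 0; 0.6 -0.06 3.68 -1.74 0.132 -0.001 0; 0.6 -0.06 3.42 -2.21 0.132 -0.001 0; 0.6 -0.06 3.1 -2.64 0.132 -0.001 0; 0.6 -0.06 2.73 -3.02 0.132 -0.001 0; 0.6 -0.06 2.31 -3.36 0.132 -0.001 0; 0.6 -0.06 1.84 -3.63 0.132 -0.001 0
```

```bash
python3 -m creep '0.6 -0.2 4.06 0.35 0.132 0 0; 0.6 -0.2 4.07 -0.19 0.132 0 0; 0.6 -0.2 4.01 -0.72 0.132 0 0; 0.6 -0.2 3.88 -1.24 0.132 0 0; 0.6 -0.2 3.68 -1.74 0.132 0 0; 0.6 -0.2 3.42 -2.21 0.132 0 0; 0.6 -0.2 3.1 -2.64 0.132 0 0; 0.6 -0.2 2.73 -3.02 0.132 0 0; 0.6 -0.2 2.31 -3.36 0.132 0 0; 0.6 -0.2 1.84 -3.63 0.132 0 0'
python3 -m creep '0.6 0 0 0 0 0 0'
python3 - <<'E'
from h import *
print(pose()[0],pose()[2])
g=grab('wrist','w15'); W=cloud(g)
m=mask(g,'corner_box')&(np.abs(W[...,2]-.034)<.008)&(np.hypot(W[...,0]-.48,W[...,1]+.345)<.13)
b=fit(onplane(g,.034)[m][:,:2],'corner_box'); print(b)
plan((b[0][0],b[0][1],.11),b[1]-90-360,4,.6)
E
```

```text
time_s: 22.2
eef_pos: [0.4635, -0.3629, 0.2042]
eef_rot: [0.488, -0.507, 0.487, 0.517]
wrist_force: [-0.4, 0.4, -0.5]
opening: 0.604
time_s: 22.32
eef_pos: [0.4618, -0.3649, 0.203]
eef_rot: [0.489, -0.506, 0.489, 0.516]
wrist_force: [-0.1, 0.0, -0.8]
opening: 0.6
[ 0.46183884 -0.36490086  0.20300203] -177.43131782551671
(array([ 0.47443202, -0.37267143]), np.float64(274.11229777041314), np.float64(0.03750772514246407), np.float32(11028.0))
dist 9.39868142160858 th -177.2890655136978 -> -175.88770222958686
0.6 2.31 -0.32 -0.28 -0.006 0.003 -0.003; 0.6 2.31 -0.31 -0.27 -0.006 0.003 -0.003; 0.6 2.31 -0.3 -0.27 -0.006 0.003 -0.003; 0.6 2.32 -0.3 -0.26 -0.006 0.003 -0.003
```

View pics/w15.png

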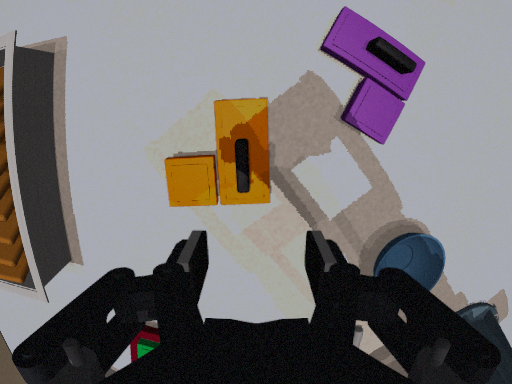

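Orange at (243,152), bar (243,165); purple decoy at (375,70). Descending on orange.

```bash
python3 -m creep '0.6 2.31 -0.33 -0.28 -0.006 0.003 -0.003; 0.6 2.31 -0.33 -0.28 -0.006 0.003 -0.003; 0.6 2.31 -0.32 -0.28 -0.006 0.003 -0.003; 0.6 2 -0.32 -0.28 -0.006 0.003 -0.003; 0.6 0 0 0 0 0 0'
python3 - <<'E'
from h import *
print(pose()[0],pose()[2])
g=grab('wrist','w16'); W=cloud(g)
m=mask(g,'corner_box')&(np.abs(W[...,2]-.034)<.008)&(np.hypot(W[...,0]-.48,W[...,1]+.345)<.13)
b=fit(onplane(g,.034)[m][:,:2],'corner_box'); print(b)
plan((b[0][0],b[0][1],.045),b[1]-90-360,3,.6)
E
```

```text
time_s: 23.0
eef_pos: [0.4761, -0.3649, 0.1081]
eef_rot: [0.48, -0.518, 0.477, 0.522]
wrist_force: [-0.1, 0.5, -0.4]
opening: 0.598
[ 0.4760503  -0.36488033  0.10805682] -175.21799859232368
(array([ 0.47444614, -0.37330364]), np.float64(274.5589893550007), np.float64(0.028585111766917397), np.float32(11159.0))
dist 6.475448372616584 th -175.23119628706397 -> -175.44101064499932
0.6 2.14 0.09 -0.27 0.001 0.002 0; 0.6 2.14 0.09 -0.26 0.001 0.002 0; 0.6 2.14 0.09 -0.26 0.001 0.002 0
```

```bash
python3 -m creep '0.6 2.14 0.06 -0.27 0.001 0.002 0; 0.6 2.14 0.06 -0.27 0.001 0.002 0; 0.6 1.9 0.06 -0.27 0.001 0 0; 0.6 0 0 0 0 0 0'
python3 - <<'E'
from h import *
print(pose()[0],pose()[2])
plan((.475,-.3733,.0195),-175.4,3,.6)
E
```

```text
time_s: 23.55
eef_pos: [0.4782, -0.3735, 0.0504]
eef_rot: [-0.479, 0.522, -0.478, -0.519]
wrist_force: [1.5, 0.6, 0.5]
opening: 0.598
[ 0.47818578 -0.37350865  0.05039921] -175.17950764801193
dist 3.1063704590761563 th -175.17950764801193 -> -175.4
0.6 1.03 0.11 0.02 0.001 -0.001 0.001; 0.6 1.03 0.11 0.02 0.001 -0.001 0.001; 0.6 1.03 0.11 0.02 0.001 -0.001 0.001
```

```bash
python3 -m creep '0.6 1.1 0.15 0.02 0.001 0 0; 0.6 1.1 0.15 0.02 0.001 0 0; 0.6 0.85 0.12 0 0.001 0 0; 0.6 0 0 0 0 0 0; 0 0 0 0 0 0 0; 0 0 0 0 0 0 0; 0 0 0 0 0 0 0; 0 0 0 0 0 0 0'
python3 - <<'E'
from h import *
o=ctrl.get_obs();print(pose()[0],pose()[2],o['opening'],o['wrist_force'])
plan((.475,-.372,.19),-175.4,5,0)
E
```

```text
time_s: 24.55
eef_pos: [0.4751, -0.3747, 0.0204]
eef_rot: [-0.479, 0.523, -0.479, -0.517]
wrist_force: [-0.4, 0.5, -1.8]
opening: 0.148
[ 0.47513368 -0.37473163  0.02038652] -175.34028548871316 0.1478544331255966 [-0.41958018  0.49138705 -1.76520602]
dist 16.963553117351733 th -175.34028548871316 -> -175.4
0 -3.39 -0.02 0.03 0 -0.001 0.001; 0 -3.39 -0.02 0.04 0 -0.001 0.001; 0 -3.39 -0.01 0.04 0 -0.001 0.001; 0 -3.39 -0.01 0.05 0 -0.001 0.001; 0 -3.39 -0.01 0.05 0 -0.001 0.001
```

```bash
python3 -m creep '0 -2.5 0 0 0 0 0; 0 -4 0 0 0 0 0; 0 -5 0 0 0 0 0; 0 -4 0 0 0 0 0; 0 -1.5 0 0 0 0 0; 0 0 0 0 0 0 0'
python3 - <<'E'
from h import *
o=ctrl.get_obs();print(pose()[0],pose()[2],o['opening'],o['wrist_force'])
plan((.447,-.04,.19),-99.4,10,0)
E
```

```text
time_s: 25.3
eef_pos: [0.4715, -0.3712, 0.1902]
eef_rot: [0.48, -0.519, 0.479, 0.52]
wrist_force: [0.4, 0.7, -3.9]
opening: 0.144
[ 0.4715437  -0.3711635   0.19022763] -175.34219609576195 0.14448369593988766 [ 0.41016865  0.70865674 -3.87126122]
dist 33.207183913909226 th -175.34219609576195 -> -99.4
0 0.01 -0.02 3.32 -0.133 0 0; 0 0.01 -0.46 3.29 -0.133 0 0; 0 0.01 -0.89 3.2 -0.133 0 0; 0 0.01 -1.31 3.05 -0.133 0 0; 0 0.01 -1.7 2.85 -0.133 0 0; 0 0.01 -2.06 2.6 -0.133 0 0; 0 0.01 -2.39 2.31 -0.133 0 0; 0 0 -2.67 1.97 -0.133 0 0; 0 0 -2.91 1.6 -0.133 0 0; 0 0 -3.1 1.2 -0.133 0 0
```

```bash
python3 -m creep '0 -0.2 -0.02 3.32 -0.133 0 0; 0 -0.2 -0.46 3.29 -0.133 0 0; 0 -0.2 -0.89 3.2 -0.133 0 0; 0 -0.2 -1.31 3.05 -0.133 0 0; 0 -0.2 -1.7 2.85 -0.133 0 0; 0 -0.2 -2.06 2.6 -0.133 0 0; 0 -0.2 -2.39 2.31 -0.133 0 0; 0 -0.2 -2.67 1.97 -0.133 0 0; 0 -0.2 -2.91 1.6 -0.133 0 0; 0 -0.2 -3.1 1.2 -0.133 0 0'
python3 -m creep '0 0 0 0 0 0 0; 0 0 0 0 0 0 0'
python3 - <<'E'
from h import *
o=ctrl.get_obs();print(pose()[0],pose()[2],o['opening'],o['wrist_force'])
plan((.4465,-.01,.14),-99.4,4,0)
E
```

```text
time_s: 26.55
eef_pos: [0.4279, -0.0255, 0.1898]
eef_rot: [0.051, -0.694, 0.035, 0.717]
wrist_force: [0.3, 0.9, -3.3]
opening: 0.147
time_s: 26.8
eef_pos: [0.4256, -0.0234, 0.1864]
eef_rot: [0.05, -0.692, 0.033, 0.719]
wrist_force: [-0.2, -0.1, -4.1]
opening: 0.147
[ 0.42564311 -0.02342524  0.18642243] -96.83203538179818 0.14689533236446653 [-0.20770752 -0.06944032 -4.11776999]
dist 5.263353827827491 th -96.83203538179818 -> -99.4
0 1.15 -0.37 -0.52 0.011 0.01 0.005; 0 1.15 -0.38 -0.51 0.011 0.01 0.005; 0 1.16 -0.39 -0.49 0.011 0.01 0.005; 0 1.16 -0.4 -0.48 0.011 0.01 0.005
```

```bash
python3 -m creep '0 1.15 -0.37 -0.52 0.011 0.01 0.005; 0 1.15 -0.38 -0.51 0.011 0.01 0.005; 0 1.1 -0.39 -0.49 0.011 0.01 0.005; 0 1 -0.4 -0.48 0.011 0.01 0.005; 0 0 0 0 0 0 0'
python3 - <<'E'
from h import *
g=grab('wrist','w17'); inhand(g,'corner_box'); t=trp(g); print(np.round(t,1))
o=g['o']; p=np.array(o['eef_pos']); R=Rq(o['eef_rot']); print(p,pose(o)[2])
zl=p[2]+.0135
m=mask(g,'corner_box'); P=onplane(g,zl); L=((P-p)@R)*1000
for v in range(110,300,20):
    us=np.where(m[v])[0]; br=np.where(np.diff(us)>3)[0]
    segs=np.split(us,br+1); print(v,[(L[v,s[0],1:].round(1).tolist(),L[v,s[-1],1:].round(1).tolist()) for s in segs if len(s)>15])
for u in (210,225,280,300):
    vs=np.where(m[:,u])[0]
    if len(vs): print(u,L[vs[0],u,1:].round(1),L[vs[-1],u,1:].round(1))
E
```

```text
time_s: 27.42
eef_pos: [0.4459, -0.0138, 0.137]
eef_rot: [0.062, -0.703, 0.062, 0.706]
wrist_force: [-0.2, -0.4, -3.5]
opening: 0.15
lid slope deg along tool y 0.08, tool z 0.79 lid z under tcp 0.014127775989715069 15759
[508.1  13.7 -10.  164.8 258.5]
[ 0.44592609 -0.01379219  0.13697361] -100.03765070168323
110 [([-27.1, -68.5], [27.4, -68.5])]
130 [([-28.4, -58.0], [30.3, -58.1])]
150 [([-28.2, -47.4], [30.1, -47.4])]
170 [([-28.6, -36.5], [30.5, -36.6])]
190 [([-28.6, -25.3], [30.5, -25.4])]
210 [([-28.6, -13.7], [-7.3, -13.8]), ([9.3, -13.8], [30.6, -13.8])]
230 [([-91.6, 0.5], [-13.8, -1.7]), ([15.7, -1.7], [30.2, -1.6])]
250 [([-91.5, 14.4], [-24.2, 11.3])]
270 [([-91.8, 29.4], [-61.8, 26.9]), ([-43.3, 25.8], [-32.5, 25.4])]
290 []
210 [-22.9 -68.4] [-26.5  18.1]
225 [-15.1 -68.7] [-16.8   2.7]
280 [ 13.3 -68.7] [14.6 -3.6]
300 [ 23.7 -68.4] [27.  13.3]
```

View pics/w17.png

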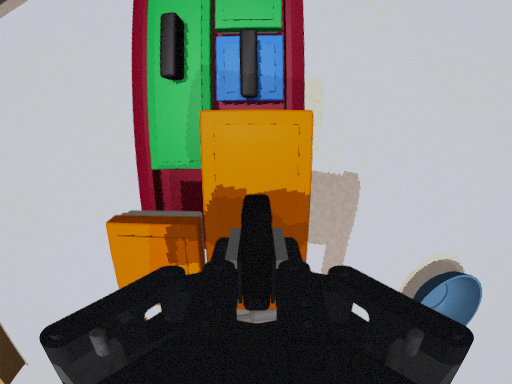

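```bash
python3 - <<'E'
from h import *
g=grab('wrist'); o=g['o']; p=np.array(o['eef_pos']); R=Rq(o['eef_rot']); print(p,pose(o)[2])
W=cloud(g); Lc=((W-p)@R)*1000
P=onplane(g,p[2]+.0141); L=((P-p)@R)*1000
m=mask(g,'corner_box')
for u in (125,140,160,180): 
    vs=np.where(m[:,u]&(np.arange(384)>150))[0]; print(u,L[vs[0],u].round(1),Lc[vs[0]+2,u].round(1),Lc[vs[0]-3,u].round(1))
for u in (220,240,270,290):
    vs=np.where(m[:,u])[0]; print(u,L[vs[0],u].round(1),Lc[vs[0]+2,u].round(1))
for v in range(186,225,3): print(v,Lc[v,256].round(1),g['p'][v,256])
E
```

```text
[ 0.4461911  -0.01398603  0.13747916] -100.02737583339778
125 [-14.2 -76.8 -10.1] [ -2.9 -82.7  -4.4] [ 137.5 -152.6   43.6]
140 [-14.2 -66.8 -10.3] [ -2.  -72.3  -4.4] [ 14.8 -79.2  -1.6]
160 [-14.2 -54.2  -9.9] [ -5.  -57.6  -5.2] [ 15.1 -64.4  -1. ]
180 [-14.2 -42.1 -10.2] [ -2.6 -45.5  -4.5] [ 15.  -50.1  -1.3]
220 [-14.4 -17.6 -68.3] [-12.5 -17.8 -67.2]
240 [-14.4  -7.3 -68.6] [-12.9  -7.4 -67.6]
270 [-14.4   8.1 -68.6] [-14.1   8.1 -67.6]
290 [-14.4  18.4 -68.3] [-12.1  18.7 -67.2]
186 [-13.1   1.  -27.4] [  0 127 200]
189 [-14.8   1.  -26.2] [  0 127 198]
192 [-15.5   1.  -24.7] [  0 126 199]
195 [-20.1   1.  -24.4] [ 7 13 10]
198 [-24.8   1.  -24.2] [7 0 0]
201 [-29.2   1.  -24.1] [19 13 13]
204 [-34.4   1.  -24.2] [0 0 4]
207 [-38.6   1.  -24.2] [5 0 6]
210 [-42.5   1.  -24.1] [16 12 15]
213 [-44.3   1.  -23.3] [18 20 19]
216 [-44.2   1.  -21.8] [ 6  4 11]
219 [-45.5   1.  -20.9] [21 18 16]
222 [-45.4   1.  -19.4] [6 0 4]
```

```bash
python3 - <<'E'
from h import *
plan((.4506,-.009,.105),-99.43,3,0)
E
```

```text
dist 3.362673453303175 th -100.01407288092433 -> -99.43
0 1.1 -0.19 -0.11 -0.003 0.001 0; 0 1.1 -0.19 -0.11 -0.003 0.001 0; 0 1.1 -0.19 -0.11 -0.003 0.001 0
```

```bash
python3 -m creep '0 1.1 -0.19 -0.11 -0.004 0.001 0; 0 1.1 -0.19 -0.11 -0.004 0.001 0; 0 0.9 -0.19 -0.11 -0.004 0.001 0; 0 0 0 0 0 0 0'
python3 - <<'E'
from h import *
print(pose()[0],pose()[2])
plan((.4506,-.009,.085),-99.43,2,0)
E
```

```text
time_s: 28.02
eef_pos: [0.4512, -0.009, 0.1053]
eef_rot: [-0.057, 0.705, -0.058, -0.705]
wrist_force: [-1.1, -0.3, -3.0]
opening: 0.148
[ 0.45120814 -0.00904684  0.10534105] -99.29947182343017
dist 2.035018949955342 th -99.29947182343017 -> -99.43
0 1.02 0 0.03 0.001 0 0; 0 1.02 0 0.03 0.001 0 0
```

```bash
python3 -m creep '0 1.1 0 0.06 0.002 0 0; 0 1.1 0 0.04 0.002 0 0; 0 1 0 0.03 0 0 0; 0 0.8 0 0.02 0 0 0; 0 0 0 0 0 0 0'
python3 - <<'E'
from h import *
o=ctrl.get_obs(); print(pose()[0],pose()[2],o['wrist_force'])
plan((.4506,-.009,.04),-99.43,3,0)
g=grab('wrist','w18');g=grab('side'); cv2.imwrite('pics/s18c.png',cv2.resize(g['p'][100:220,180:310],None,fx=5,fy=5))
E
```

```text
time_s: 28.65
eef_pos: [0.4494, -0.0088, 0.0623]
eef_rot: [-0.059, 0.705, -0.059, -0.705]
wrist_force: [0.4, -0.0, -1.5]
opening: 0.152
[ 0.4494413  -0.00880964  0.06231778] -99.54616636743175 [ 0.44530527 -0.0192637  -1.46149417]
dist 2.2348648220157368 th -99.54616636743175 -> -99.43
0 0.74 0 -0.04 -0.001 0 0; 0 0.74 0 -0.04 -0.001 0 0; 0 0.74 0 -0.04 -0.001 0 0
```

View pics/w18.png

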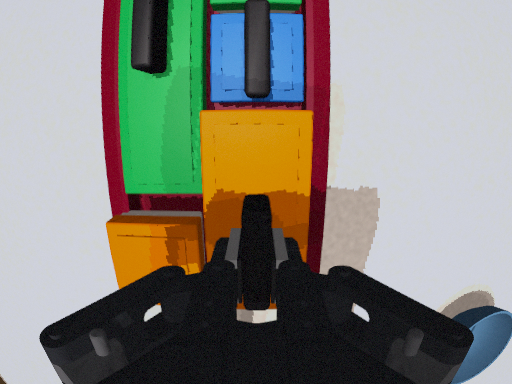

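View pics/s18c.png

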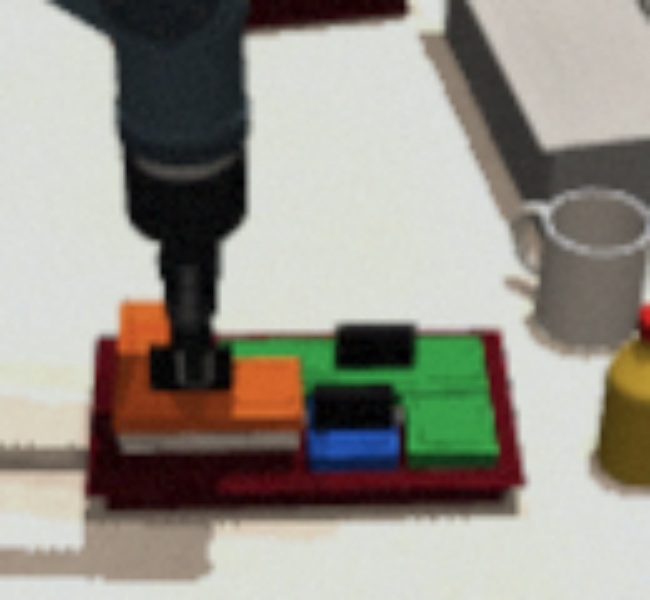

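```bash
python3 - <<'E'
from h import *
g=grab('wrist'); o=g['o']; p=np.array(o['eef_pos']); R=Rq(o['eef_rot']); print(p,pose(o)[2])
L=((onplane(g,.040)-p)@R)*1000
mb=mask(g,'small_box'); mg=mask(g,'long_box')
for u in (222,235,285,295): vs=np.where(mb[:,u])[0]; print('blue near edge',u,L[vs[-1],u,1:].round(1))
for v in (40,60,80): us=np.where(mb[v])[0]; print('blue sides',L[v,us[0],1:].round(1),L[v,us[-1],1:].round(1))
for u in (135,160,185): vs=np.where(mg[:,u])[0]; print('green near',L[vs[-1],u,1:].round(1))
for v in (100,140,180): us=np.where(mg[v])[0]; print('green sides',L[v,us[0],1:].round(1),L[v,us[-1],1:].round(1))
Lo=((onplane(g,p[2]+.0141)-p)@R)*1000; mo=mask(g,'corner_box')
for u in (220,240,270,290): vs=np.where(mo[:,u])[0]; print('orange front',Lo[vs[0],u,1:].round(1))
for v in (150,180): us=np.where(mo[v])[0]; print('orange sides',Lo[v,us[0],1:].round(1),Lo[v,us[-1],1:].round(1))
L28=((onplane(g,.028)-p)@R)*1000; H=cv2.cvtColor(g['p'],cv2.COLOR_BGR2HSV)
for v in (150,200): 
  us=np.where(mask(g,'tray')[v]&(np.arange(512)>300))[0]; print('tray right outer',L28[v,us[-1],1:].round(1))
  us=np.where(mask(g,'tray')[v]&(np.arange(512)<150))[0]; print('tray left outer',L28[v,us[0],1:].round(1))
E
```

```text
[ 0.45016924 -0.00899701  0.06314447] -99.5446886424021
blue near edge 222 [-20.8 -72.7]
blue near edge 235 [-12.5 -73.2]
blue near edge 285 [ 19.4 -73.3]
blue near edge 295 [ 25.8 -73.5]
blue sides [ -28.6 -114.7] [  30.9 -114.8]
blue sides [ -28.5 -101.2] [  30.9 -101.3]
blue sides [-27.8 -87.9] [ 30.9 -88. ]
green near [-85.2 -12.1]
green near [-65.8 -12.9]
green near [-47.6 -12.9]
green sides [-91.8 -78.7] [-33.8 -75. ]
green sides [-92.5 -51. ] [-36.3 -48.9]
green sides [-92.  -22.4] [-36. -22.]
orange front [-17.7 -68.3]
orange front [ -7.3 -68.6]
orange front [  8.1 -68.6]
orange front [ 18.4 -68.8]
orange sides [-74.8 -48.7] [ 30.6 -47.4]
orange sides [-28.2 -31. ] [ 30.1 -31.1]
tray right outer [ 50.8 -41. ]
tray left outer [-112.9  -43. ]
tray right outer [50.7 -4.2]
tray left outer [-112.4   -3.6]
```

Orange clears blue by 4.7 mm and green by 7 mm, and it is centred between the walls. Lowering.

```bash
python3 -m creep '0 0.75 0 -0.03 -0.001 0 0; 0 0.7 0 -0.02 -0.001 0 0; 0 0.7 0 0 0 0 0; 0 0.6 0 0 0 0 0; 0 0.3 0 0 0 0 0; 0 0 0 0 0 0 0'
python3 - <<'E'
from h import *
o=ctrl.get_obs(); print(pose()[0],pose()[2],o['wrist_force'],o['torque'])
plan((.4505,-.009,.0285),-99.43,1,0)
E
```

```text
time_s: 29.55
eef_pos: [0.4515, -0.0093, 0.0312]
eef_rot: [-0.057, 0.706, -0.059, -0.704]
wrist_force: [0.3, 0.4, -3.8]
opening: 0.146
[ 0.45149442 -0.00933585  0.03116547] -99.41683943128095 [ 0.26828683  0.36128429 -3.77077351] [-0.05069436 -0.01312439  0.06286017]
dist 0.286468099955317 th -99.41683943128095 -> -99.43
0 0.27 -0.02 0.1 0 -0.003 -0.001
```

```bash
python3 -m creep '0 0.3 -0.02 0.1 0 -0.003 -0.001; 0 0.2 0 0.05 0 0 0; 0 0 0 0 0 0 0'
```

```text
time_s: 29.92
eef_pos: [0.4506, -0.009, 0.0264]
eef_rot: [-0.058, 0.705, -0.058, -0.704]
wrist_force: [-0.6, -0.1, -1.5]
opening: 0.148
```

```bash
python3 -m creep '0 0.2 0 0.02 0 0 0; 0 0.1 0 0 0 0 0'
```

```text
time_s: 30.18
eef_pos: [0.4507, -0.009, 0.0262]
eef_rot: [-0.058, 0.705, -0.058, -0.705]
wrist_force: [-4.4, 1.8, 5.9]
opening: 0.147
```

Contact at z=0.0262 with 6 N: orange is on the floor. Releasing, rising, and checking.

```bash
python3 -m creep '0.4 0 0 0 0 0 0; 0.4 0 0 0 0 0 0; 0.4 0 0 0 0 0 0; 0.4 -2 0 0 0 0 0; 0.4 -4 0 0 0 0 0; 0.4 -5 0 0 0 0 0; 0.4 -5 0 0 0 0 0; 0.4 -3 0 -3 0 0 0; 0.4 0 0 0 0 0 0'
python3 - <<'E'
from h import *
print(pose()[0],pose()[2])
g=grab('wrist','w20')
t=trp(g); print(np.round(t,1))
for n in('long_box','small_box','corner_box'):
    W=cloud(g); m=mask(g,n)&(np.abs(W[...,2]-.04)<.008)&(np.hypot(W[...,0]-.525,W[...,1]-.01)<.18)
    b=fit(onplane(g,.04)[m][:,:2],n); print(n,b[0].round(4),b[1].round(1),b[2].round(3),tfr(*b[0],t).round(1)); lidplane(g,n,(.525,.01),.18)
g=grab('side'); cv2.imwrite('pics/s20c.png',cv2.resize(g['p'][120:220,180:330],None,fx=5,fy=5))
g=grab('scene'); cv2.imwrite('pics/sc20c.png',cv2.resize(g['p'][150:300,200:340],None,fx=4,fy=4))
E
```

```text
time_s: 31.3
eef_pos: [0.4809, -0.014, 0.2221]
eef_rot: [-0.058, 0.705, -0.058, -0.704]
wrist_force: [-1.1, -0.3, -0.4]
opening: 0.4
[ 0.48089449 -0.01402561  0.22205293] -99.41077888552336
[524.9  10.   -9.4 164.8 291.8]
long_box [0.5798 0.0337] 170.8 0.035 [50.3 32.4]
long_box lid z 0.0403 tilt deg 0.08 6704
small_box [ 0.5515 -0.0274] 78.5 0.061 [ 32.4 -32.5]
small_box lid z 0.0402 tilt deg 0.17 1221
corner_box [ 0.4473 -0.0099] 350.4 0.032 [-73.3 -32.3]
corner_box lid z 0.0404 tilt deg 0.07 4325
```

View pics/w20.png

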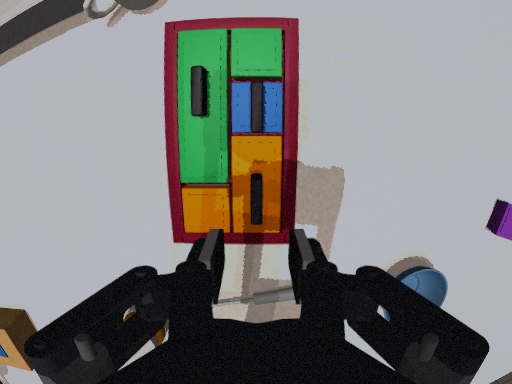

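View pics/s20c.png

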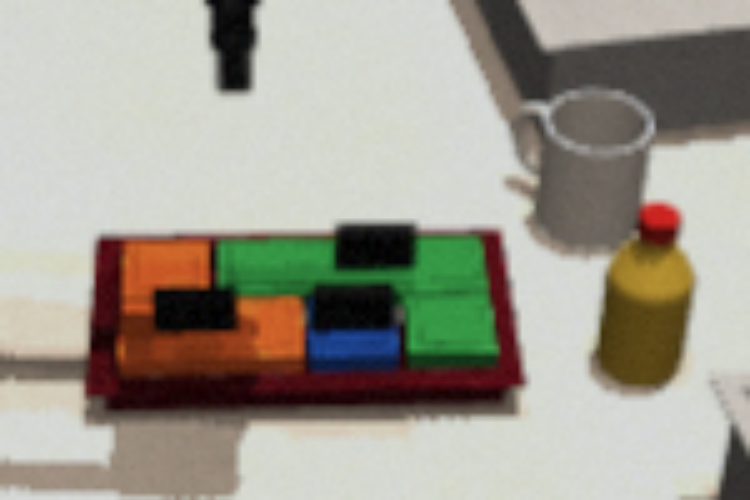

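View pics/sc20c.png

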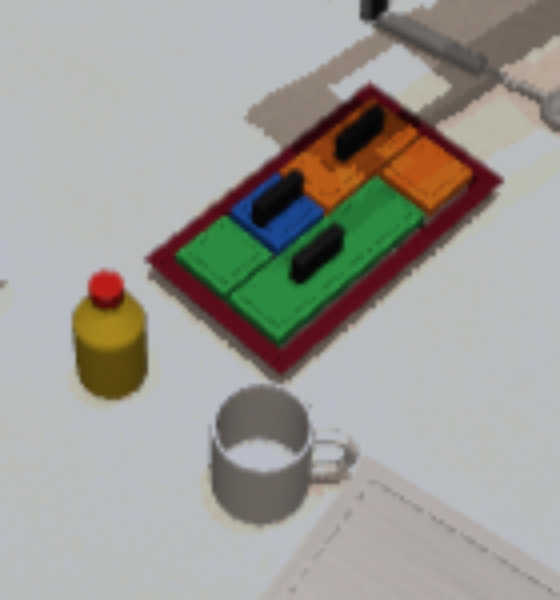

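All three boxes lie flat in the tray: green at (203,105), blue at (256,107), orange at (240,190) in the wrist view. All lids read z of about 0.040 with tilt under 0.2°. The mug and bottle stand untouched and the gripper is clear.

```bash
python3 - <<'E'
from bench import ctrl
print(ctrl.hand_in())
E
```

```text
the job is handed in; nothing more can be done
None
```

All three boxes are packed in the maroon tray, lids up and flat on the floor, and I handed the job in at about 31 s of the 69 s. I moved blue straight to its cell, then set green and orange in around it. Each was lowered until the wrist force showed contact before I let go.

- **Last checks:** all three lids read 40 mm high (6 mm floor plus 34 mm box) with tilt of 0.2° or less. Each box is within about 2.5 mm of its place in the arrangement. The mug and sauce bottle are upright and look unmoved in the pictures, though I did not measure them again. The purple look-alike was not touched.
- **First grasp missed:** my first close on blue shut above its bar. All three cameras showed the real fingertips about 26 mm behind the reported tool point. I went that much deeper and the grasps then held.
- **Disagreements:** the wrist camera reads about 1 mm off along the jaws. Orange sat about 4 mm along the bar in the hand, not the 1.5 mm I first estimated. I allowed for both when placing orange. Green sits about 2 mm nearer the far wall than planned. The side camera's fits of blue were unusable because its bar hid the lid, so I relied on the wrist camera for it.

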